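# Load three cacti evenly into a light tray on a scale

## Robot

A 7-joint arm with a two-finger parallel gripper is mounted at the origin on the work surface. World frame = base frame: x ahead of the robot, y to its left, z up, the work surface at z = 0. Lengths are in m, angles in degrees, forces in N, time in s.
With the tool pointing down it reaches from about 0.4 to 0.875 m from the base axis. Payload 6.5 kg.
Tool frame: the origin (TCP) lies on the mounting face of the last link; the fingertips stand 166 mm ahead of it and the grasp point (between the pads) lies 147 mm ahead of it (manip.tcp_to_grasp is the distance from the TCP to the grasp point, in m); x points along the fingers, z is the direction in which the jaws open and shut, and the axes are right-handed (so a half turn about x gives the same grasp; the last joint's range is limited). The gripper opens to 88 mm and grips with 3 to 60 N. Pads are 18 mm wide; open, the fingers measure 123 mm over their backs; the gripper's body (75 mm by 187 mm) begins 45 mm behind the grasp point.
Start: joints at [-76.731, 30.733, -0.252, 88.115, 0.149, 61.152, -4.079], TCP at [0.191, 0.621, 0.405] pointing down, gripper open.
Joint ranges: [-154.64, 154.64], [-21.42, 123.67], [-72.66, 72.17], [13.99, 137.28], [-74.86, 254.86], [10.95, 109.41], [-158.01, 158.01]. Speed limits (degrees/s): [136.94, 136.94, 180, 180, 180, 180, 180].

## Interface

Orientations are given as [roll, pitch, yaw] about the fixed x, y, z axes, in that order (R = Rz(yaw) Ry(pitch) Rx(roll)).
In Python, from bench import manip gives the robot as it stands.
- The arm moves only by the tool drive_tool, never from a script. Its argument "rows" is text: rows parted by semicolons, each of 4 numbers parted by spaces: the shift along the world's x, y, z in m, then the turn about the world's z in rad. A call has 1 to 8 rows; each row is the pose to reach, as a shift and turn from the pose commanded when the call began; what a row does not reach only later rows make up. A row lasts 1/12 s, in which the tool goes at most 41.7 mm and 7.16 degrees, less where a joint would pass 70% of its speed; a pose out of reach is approached as far as the arm can. A call with a gripper value outside its range is refused whole. "grip" is the opening in per cent of the stroke, from 0 (shut) to 100 (fully open), set as the call begins (left out, the last holds). The fingers move at their own pace and stop on an object; "newtons" is the grip in N (left out, the last holds). Time passes only in rows, so rows that repeat a pose let the fingers close. It gives the time, the measured TCP pose, the force and the opening at its end, in the units of the state.
- manip.get_obs(): the state, without advancing time (a new reading comes with each control period).
- manip.capture(name): name is "side" or "top" or "wrist"; returns (picture, depth): 384x512x3 uint8, red, green, blue; 384x512 float32, m along the optical axis (not along the pixel's ray), 0 where there is no reading.
- manip.camera_info(name): a dict with "intrinsics" (3x3 intrinsics, pixels), "k1" (the pictures are not rectified: a ray, as slopes to the right and down, at radius r is drawn at 1 + k1 r^2 times it, then the intrinsics apply), "origin" and "rotation" of the camera in the world; the wrist camera has in their place "mount" (4x4, takes a point from camera to tool coordinates, whose origin is the TCP and whose axes are the tool frame's). Camera axes: x right, y down, z forward; pixel columns grow to the right and rows downward; lengths in m; the calibration is good to about 2 mm. A picture is of the moment at which its call begins: read the wrist's pose just before it. camera_info takes no time and is no camera call.
- manip.sign_off(): hands the job in, once; it reports no verdict.
The state is a dict: "time_s": time; "joints": joint angles; "qd": joint speeds; "tau": joint torques, N m; "eef_pos": TCP position; "tool_rot": TCP orientation; "force": force on the tool from outside, world axes, zero at the start; "wrist_torque": the same for the moment, N m; "width": opening from 0.0 (shut) to 1.0 (fully open).
Only numpy, scipy, OpenCV 4.12 (cv2) and the standard library are available. Lean on these libraries where they do the work, as an engineer would, in place of code of your own. Each camera call takes 0.05 s, during which the arm holds its last target.

## Task

Move the three cacti in ceramic pots from under the display rack's board into the light green tray that sits across the small scale, each upright on one of the three round marks: the middle mark first, then the two ends, or the tray will tip. Set each one down gently rather than dropping it, keep the tray level and where it is on the platform, and leave the viola and everything else alone.

Things in the scene. Friction and masses are not known exactly. Their poses are not given: they have to be found in the camera images.
- rack: Fixed wooden display rack. Origin: on the table, below the middle of the row of pots; x points from its front (the side towards the tray) to its open back, y along the row. Foot board 440 mm along y, x = -50 to +90 mm, top 30 mm above the table; on it at x about 0, y about -142, -47, 47, 142 mm stand three cacti and one viola, in any order. Thin posts at x = 75 mm, y = +-215 mm.
- rack_edge (a point): Middle of the lower front edge of the rack's upper board, 200 mm above the table, axes as the rack's. Board: 460 mm along y, x from here to +100 mm, 16 mm thick. It covers the pots' rear halves, so a hand straight down would hit it: lean the tool 30 to 45 degrees, reach in from the -x side and draw pots out that way.
- pot_white_mid (a point): A cactus in a straight-sided round white ceramic pot, 56 mm across and 60 mm high, about 0.22 to 0.35 kg; the plant (a ribbed ball with a yellow flower) is narrower than the pot and brings the whole to at most 91 mm. This point is on the pot's axis, 30 mm above its underside; z along the axis. The grip is on the pot, not the plant.
- pot_blue_mid (a point): A cactus in a straight-sided round blue ceramic pot, 56 mm across and 60 mm high, about 0.22 to 0.35 kg; the plant (a pale rosette) is narrower than the pot and brings the whole to at most 91 mm. This point is on the pot's axis, 30 mm above its underside; z along the axis. The grip is on the pot, not the plant.
- pot_terracotta_mid (a point): A cactus in a straight-sided round terracotta-coloured ceramic pot, 56 mm across and 60 mm high, about 0.22 to 0.35 kg; the plant (a cluster of green fingers) is narrower than the pot and brings the whole to at most 91 mm. This point is on the pot's axis, 30 mm above its underside; z along the axis. The grip is on the pot, not the plant.
- tray: Loose, very light (0.12 kg) open green plastic tray, 110 mm (x) by 306 mm (y) by 23 mm high, walls and floor 3 mm. Origin: centre of its underside, which lies on the scale's platform; y along its length. One pot on an end mark of the empty tray tips it; with a pot in the middle it bears one on an end. It tips if an end is pushed down.
- mark_mid (a point): Centre of the middle round white ring (56 mm across) on the tray's inner floor, 3 mm above the tray's underside; a pot stands on it. Axes as the tray's.
- mark_left (a point): Centre of the ring at the tray's +y end, 95 mm from the middle one, on the inner floor; a pot stands on it.
- mark_right (a point): Centre of the ring at the tray's -y end, 95 mm from the middle one, on the inner floor; a pot stands on it.
- scale_top (a point): Centre of the top of the fixed grey scale's steel platform, 75 mm above the table; the platform is 120 mm (x) by 110 mm (y). x and y are almost the tray's. The scale's housing reaches to 125 mm on the -x side, at most 47 mm high.
- viola: Bystander: violet-flowered plant in a black plastic pot, 60 mm across, 85 mm high, standing in the row among the cacti; stays there. Origin: centre of its underside.
- trowel: Bystander: steel trowel with wooden handle lying on the table, 285 mm long along x (-150 to +135 mm), 60 mm wide, at most 27 mm high. Origin on the table.
- feed: Bystander: orange bottle, 68 mm across, 150 mm high. Origin: centre of its underside.
- label_jar: Bystander: amber jar with white blank plant labels, 64 mm across, 98 mm high. Origin: centre of its underside.
- pot_stack: Bystander: stack of empty black pots, 89 mm across, 121 mm high. Origin: centre of its underside.
- mug: Bystander: blue mug, 80 mm across, 90 mm high. Origin: centre of its underside.
- seed_tin: Bystander: yellow and green tin, 72 x 102 x 60 mm, on top of the rack's upper board. Origin: centre of its underside.
- carton: Bystander: cardboard carton, 61 x 130 x 56 mm, on top of the rack's upper board. Origin: centre of its underside.
There are look-alikes about, which are no part of the job. What is shaped like the part that bears pot_blue_mid but pink or red is not meant.

How it is judged:
By the outcome, as a careful person would: the job done as asked, in the order asked, and still so for the second after the job is handed in, with the robot touching nothing.
It also fails if it takes over 72 s, if anything falls off the work surface, if the arm or the gripper's body presses on something with over 40 N, if the wrist force passes 120 N, or if a joint passes its speed limit or range.

## Working session

There is one attempt and no reset: what is moved stays moved. The work goes in short steps, Python scripts to look and compute and a tool call to move; the robot and the scene stay as the last step left them, time stands still between calls to the robot, and variables do not carry over. Pictures are saved under pics/ and viewed, and the job is handed in when it is done.

Besides the shell and the picture viewer there is one more tool, called after "Emit:" by a JSON object that holds its "name" and its "arguments", one argument or row to a line. drive_tool: Moves the arm, as the interface text tells. Its arguments: {"type":"object","properties":{"rows":{"type":"string"},"grip":{"type":"number"},"newtons":{"type":"number"}},"required":["rows"]}

```bash
ls -la; mkdir -p pics
cat > h.py <<'E'
import numpy as np, cv2
from bench import manip
from scipy.spatial.transform import Rotation as R
def cap(n,f):
    o=manip.get_obs(); im,d=manip.capture(n); cv2.imwrite(f'pics/{f}.png',cv2.cvtColor(im,cv2.COLOR_RGB2BGR)); np.savez(f'pics/{f}.npz',im=im,d=d,p=o['eef_pos'],r=o['tool_rot']); return im,d
def load(f): 
    z=np.load(f'pics/{f}.npz'); return z['im'],z['d'],z['p'],z['r']
def rays(n,uv):
    c=manip.camera_info(n); K=np.array(c['intrinsics'],float); k=c['k1']
    uv=np.atleast_2d(np.array(uv,float))
    s=cv2.undistortPoints(uv.reshape(-1,1,2),K,np.array([k,0,0,0,0],float)).reshape(-1,2)
    return np.c_[s,np.ones(len(s))]
def pose(n,f=None):
    c=manip.camera_info(n)
    if n=='wrist':
        _,_,p,r=load(f); T=np.eye(4);T[:3,:3]=R.from_euler('xyz',r,degrees=True).as_matrix();T[:3,3]=p
        M=T@np.array(c['mount']); return M[:3,:3],M[:3,3]
    return np.array(c['rotation']),np.array(c['origin'])
def pts(n,f,uv):
    im,d,_,_=load(f); uv=np.atleast_2d(uv); Rm,o=pose(n,f)
    z=d[uv[:,1].astype(int),uv[:,0].astype(int)]
    return (rays(n,uv)*z[:,None])@Rm.T+o
def onz(n,f,uv,z):
    Rm,o=pose(n,f); r=rays(n,uv)@Rm.T
    return o+r*((z-o[2])/r[:,2])[:,None]
def proj(n,f,P):
    c=manip.camera_info(n);Rm,o=pose(n,f);q=(np.atleast_2d(P)-o)@Rm
    s=q[:,:2]/q[:,2:];s=s*(1+c['k1']*(s**2).sum(1))[:,None];K=np.array(c['intrinsics']);return s@K[:2,:2].T+K[:2,2]
E
python3 - <<'E'
from h import *
print(manip.get_obs()); print([a for a in dir(manip) if a[0]!='_'])
for n in('side','top','wrist'): print(n,manip.camera_info(n)); cap(n,n+'0')
E
```

```text
total 12
drwxr-xr-x  3 agent agent 4096 Dec  6 17:23 .
drwxr-xr-x 23 root  root  4096 Dec  6 17:23 ..
drwxr-xr-x  2 agent agent 4096 Dec  6 17:23 pics
{'time_s': 0.0, 'joints': array([-76.73076592,  30.77758678,  -0.25542699,  88.17023028,
         0.14942556,  61.15260612,  -4.07967172]), 'qd': array([ 0.01872513,  0.02990199,  0.08303804, -0.05046559, -0.01510871,
       -0.06433256, -0.03228919]), 'tau': array([-6.65632415e-04, -5.70995522e+01,  9.90288667e-01, -2.51608837e+01,
       -5.62595751e-02,  1.81073695e-02,  1.65753718e-04]), 'eef_pos': array([0.19060724, 0.62107957, 0.40384082]), 'tool_rot': array([-175.88974069,   89.89990957, -102.94687022]), 'force': array([0.19191003, 0.36313322, 0.0661847 ]), 'wrist_torque': array([ 0.0305285 ,  0.00773167, -0.05201913]), 'width': 0.9994974457241961}
['MotionError', 'camera_info', 'capture', 'get_obs', 'sign_off', 'tcp_to_grasp']
side {'intrinsics': array([[436.02286166,   0.        , 259.01794507],
       [  0.        , 436.02286166, 195.05809137],
       [  0.        ,   0.        ,   1.        ]]), 'k1': -0.06430125069237262, '
[... 310 characters left out ...]
0.022419204494633936, 'origin': array([ 0.38659706, -0.02637907,  1.22118946]), 'rotation': array([-170.41353519,   -0.92274353,  -90.083376  ])}
wrist {'intrinsics': array([[266.86987634,   0.        , 258.69530258],
       [  0.        , 266.86987634, 193.87975205],
       [  0.        ,   0.        ,   1.        ]]), 'k1': -0.04827239791666026, 'mount': array([[ 1.85284395e-04, -3.11448342e-01,  9.50263067e-01,
         2.09783654e-02],
       [ 1.65020843e-03, -9.50261694e-01, -3.11448214e-01,
         8.04535073e-02],
       [ 9.99998621e-01,  1.62583862e-03,  3.37886018e-04,
         4.06484904e-04],
       [ 0.00000000e+00,  0.00000000e+00,  0.00000000e+00,
         1.00000000e+00]])}
```

```bash
sed -i "s/return np.array(c\['rotation'\]),/return R.from_euler('xyz',c['rotation'],degrees=True).as_matrix(),/" h.py
```

```text
(no output)
```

View pics/side0.png

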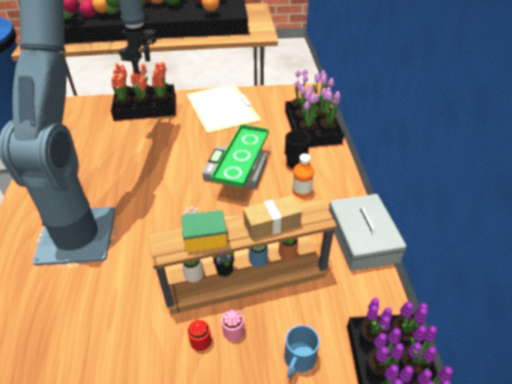

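View pics/top0.png

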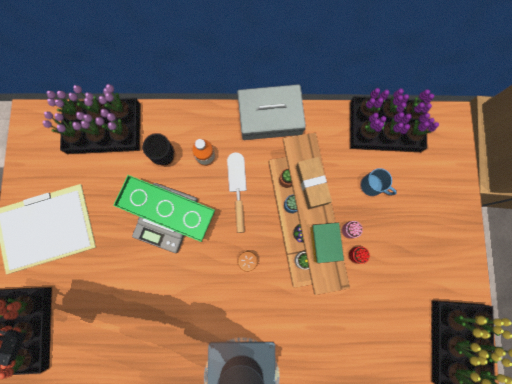

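View pics/wrist0.png

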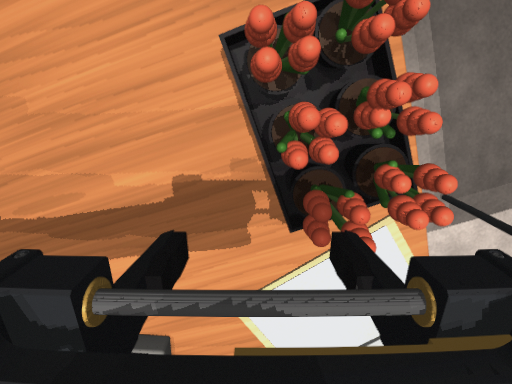

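Run:
```python
from h import *
im=cv2.imread('pics/top0.png')
c=cv2.resize(im[120:305,105:365],None,fx=3,fy=3,interpolation=cv2.INTER_CUBIC); cv2.imwrite('pics/topc.png',c)
im=cv2.imread('pics/side0.png')
c=cv2.resize(im[190:360,145:345],None,fx=3.5,fy=3.5,interpolation=cv2.INTER_CUBIC); cv2.imwrite('pics/sidec.png',c)
c=cv2.resize(im[110:215,190:330],None,fx=5,fy=5,interpolation=cv2.INTER_CUBIC); cv2.imwrite('pics/sidet.png',c)
```

```text
(no output)
```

View pics/topc.png

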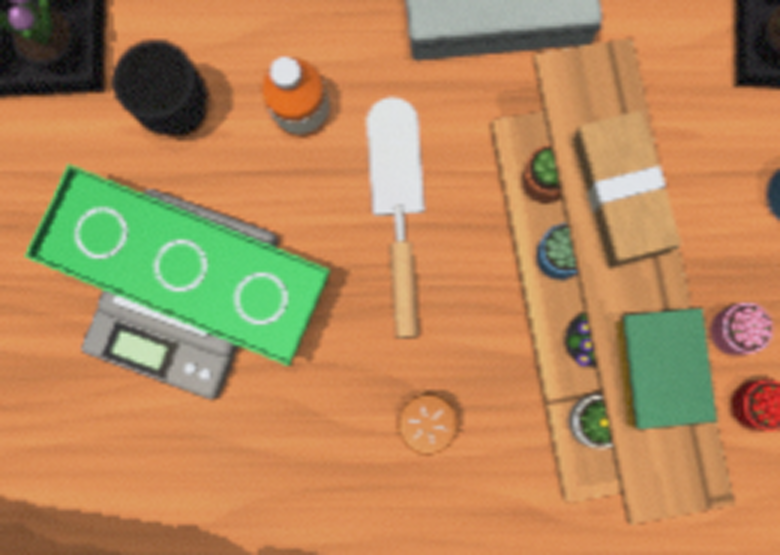

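View pics/sidec.png

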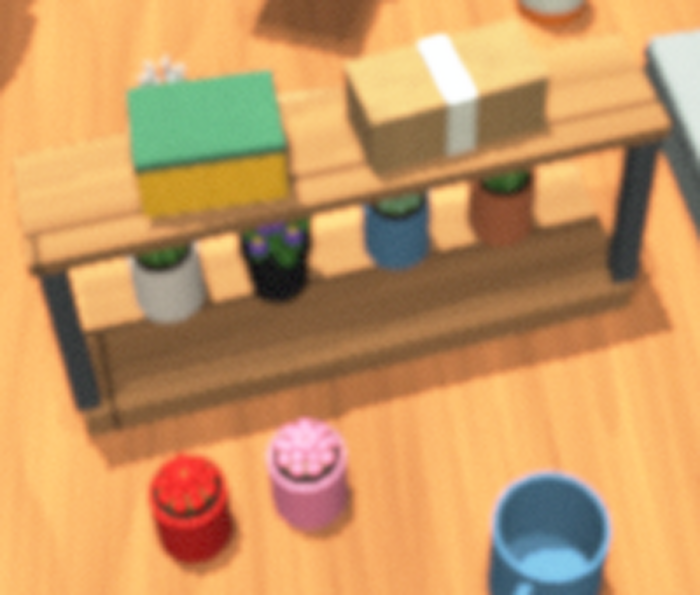

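View pics/sidet.png

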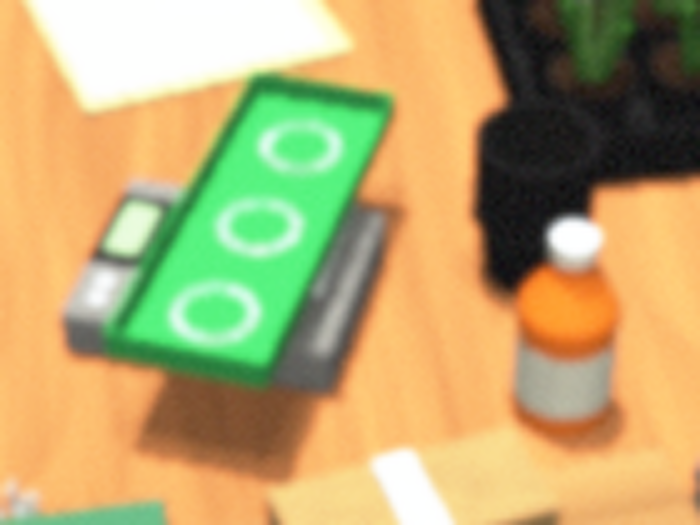

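Run:
```python
from h import *
np.set_printoptions(precision=4,suppress=True)
t=lambda a:np.array(a)/3.+[105,120]
s=lambda a:np.array(a)/3.5+[145,190]
s2=lambda a:np.array(a)/5.+[190,110]
print('rings top z.078',onz('top','top0',t([[102,232],[181,266],[261,298]]),.078), pts('top','top0',t([[102,232],[181,266],[261,298]])))
print('rings side',onz('side','side0',s2([[215,314],[260,227],[301,147]]),.078))
print('tray corners',onz('top','top0',t([[70,168],[328,270],[291,363],[28,257]]),.098))
print('board front z.216',onz('top','top0',t([[536,55],[629,521]]),.216), 'rear',onz('top','top0',t([[630,40],[732,500]]),.216))
print('foot front z.03',onz('top','top0',t([[493,120],[566,500]]),.03))
# side: rim-back pots base centre front-bottom points z=.03
print('side pot lowest (rear) pts z.03', onz('side','side0',s([[172,319],[280,298],[399,267],[504,243]]),.03))
# plants
print('plants depth top', pts('top','top0',t([[595,420],[560,250],[546,168],[580,340]])))
print('depth tray heights', pts('top','top0',t([[140,250],[220,282],[60,240],[300,310]]))[:,2])
```

```text
rings top z.078 [[0.5733 0.3338 0.078 ]
 [0.5361 0.2464 0.078 ]
 [0.5014 0.1589 0.078 ]] [[0.5733 0.3339 0.0776]
 [0.5358 0.246  0.0798]
 [0.5013 0.1587 0.0794]]
rings side [[0.5051 0.1614 0.078 ]
 [0.541  0.2498 0.078 ]
 [0.5768 0.3386 0.078 ]]
tray corners [[0.64   0.3658 0.098 ]
 [0.5293 0.0853 0.098 ]
 [0.431  0.1224 0.098 ]
 [0.5429 0.4049 0.098 ]]
board front z.216 [[ 0.7287 -0.1281  0.216 ]
 [ 0.2813 -0.2074  0.216 ]] rear [[ 0.7447 -0.2219  0.216 ]
 [ 0.2997 -0.3038  0.216 ]]
foot front z.03 [[ 0.7132 -0.0957  0.03  ]
 [ 0.2845 -0.1723  0.03  ]]
side pot lowest (rear) pts z.03 [[ 0.3753 -0.2245  0.03  ]
 [ 0.4608 -0.2124  0.03  ]
 [ 0.5578 -0.1912  0.03  ]
 [ 0.6458 -0.1754  0.03  ]]
plants depth top [[ 0.3719 -0.193   0.1169]
 [ 0.5497 -0.1613  0.1073]
 [ 0.6383 -0.1476  0.1096]
 [ 0.4547 -0.1813  0.1023]]
depth tray heights [0.08   0.0818 0.077  0.08  ]
```

Emit:
{"name": "drive_tool", "arguments": {
  "rows": "0.031 -0.027 0 0.09;0.062 -0.054 0 0.18;0.093 -0.081 0 0.27;0.124 -0.108 0 0.36;0.155 -0.135 0 0.45;0.186 -0.162 0 0.54;0.217 -0.189 0 0.63;0.248 -0.216 0 0.72"
}}

```text
time_s: 0.82
eef_pos: [0.4399, 0.4037, 0.4046]
tool_rot: [119.4, 90.0, -126.2]
force: [0.8, 0.5, 0.3]
width: 1.002
```

Emit:
{"name": "drive_tool", "arguments": {
  "rows": "0.025 0.023 0 0.1;0.05 0.046 0 0.2;0.075 0.069 0 0.31;0.1 0.092 0 0.31;0.13 0.12 0 0.31;0.16 0.147 0 0.31;0.19 0.175 0 0.31;0.22 0.203 0 0.31"
}}

```text
time_s: 1.48
eef_pos: [0.6497, 0.5996, 0.4044]
tool_rot: [73.5, 90.0, -154.6]
force: [1.6, 0.2, 0.4]
width: 0.996
```

```bash
cat > st.py <<'E'
from h import *
np.set_printoptions(precision=3,suppress=True)
o=manip.get_obs();M=R.from_euler('xyz',o['tool_rot'],degrees=True).as_matrix()
a=M[:,0]
print(o['time_s'],'j',o['joints'],'p',o['eef_pos'],'F',o['force'],o['width'])
print('toolx',a,'z',M[:,2],'tilt',np.degrees(np.arccos(-a[2])),'leanaz',np.degrees(np.arctan2(a[1],a[0])),'jawaz',np.degrees(np.arctan2(M[1,2],M[0,2])))
print('grasp',o['eef_pos']+manip.tcp_to_grasp*a)
with open('log.txt','a') as f: f.write(repr(list(o['joints'])+list(o['eef_pos'])+list(o['tool_rot']))+'\n')
E
python3 st.py
```

```text
1.4833 j [-44.01   60.383  -5.75   33.552   5.005  86.21   84.742] p [0.65  0.6   0.404] F [1.554 0.225 0.369] 0.9961006705479237
toolx [-0. -0. -1.] z [-0.668  0.744  0.   ] tilt 0.0065155294920176575 leanaz -154.5587490890997 jawaz 131.93230099754018
grasp [0.65  0.6   0.257]
```

Emit:
{"name": "drive_tool", "arguments": {
  "rows": "0.03 0.027 0 0;0.06 0.054 0 0;0.09 0.081 0 0;0.12 0.11 0 0"
}}

```text
time_s: 1.82
eef_pos: [0.692, 0.606, 0.3928]
tool_rot: [-3.5, 89.4, 126.2]
force: [0.0, -1.1, -0.3]
width: 0.996
```

```bash
python3 st.py
```

```text
1.8167 j [-47.819  70.866  29.663  17.174 -28.543  94.025  90.29 ] p [0.692 0.606 0.393] F [ 0.021 -1.115 -0.26 ] 0.9961085016131056
toolx [-0.006  0.008 -1.   ] z [-0.639  0.769  0.01 ] tilt 0.5899357518750952 leanaz 126.24880456363461 jawaz 129.72611111779517
grasp [0.691 0.607 0.245]
```

Emit:
{"name": "drive_tool", "arguments": {
  "rows": "0 0 0.04 0;0 0 0.08 0;0 0 0.12 0;0 0 0.16 0;0 0 0.2 0;0 0 0.24 0;0 0 0.28 0;0 0 0.32 0"
}}

```text
time_s: 2.48
eef_pos: [0.6402, 0.5588, 0.6126]
tool_rot: [-76.9, 88.3, 52.6]
force: [0.1, -0.6, 1.4]
width: 1.003
```

```bash
python3 st.py
```

```text
2.4833 j [-49.408  59.966  52.535  14.018 -47.847 109.364  91.806] p [0.64  0.559 0.613] F [ 0.096 -0.634  1.437] 1.0027409413816286
toolx [ 0.018  0.023 -1.   ] z [-0.636  0.772  0.007] tilt 1.673239310486729 leanaz 52.57564074443039 jawaz 129.4950426472282
grasp [0.643 0.562 0.465]
```

Emit:
{"name": "drive_tool", "arguments": {
  "rows": "0 0 0.3 0;0 0 0.6 0;0 0 0.9 0;0 0 1.2 0;0 0 1.2 0;0 0 1.2 0"
}}

```text
time_s: 2.98
eef_pos: [0.601, 0.5368, 0.7158]
tool_rot: [-75.6, 82.3, 54.8]
force: [1.4, -0.8, -0.9]
width: 0.997
```

```bash
python3 st.py
```

```text
2.9833 j [-48.773  50.877  32.468  14.197 -29.86  109.339  89.329] p [0.601 0.537 0.716] F [ 1.367 -0.833 -0.935] 0.9969627884366021
toolx [ 0.077  0.11  -0.991] z [-0.65   0.759  0.033] tilt 7.712720982121506 leanaz 54.789797086668315 jawaz 130.5452974996734
grasp [0.612 0.553 0.57 ]
```

Emit:
{"name": "drive_tool", "arguments": {
  "rows": "0 0 -0.04 0;0 0 -0.08 0;0 0 -0.08 0;0 0 -0.08 0"
}}

```text
time_s: 3.32
eef_pos: [0.6024, 0.5328, 0.6331]
tool_rot: [-82.5, 82.7, 47.1]
force: [-1.0, 0.8, -0.4]
width: 1.0
```

```bash
python3 st.py
```

```text
3.3167 j [-56.37   45.201  35.255  38.987 -26.185  93.459  94.738] p [0.602 0.533 0.633] F [-1.     0.783 -0.377] 1.0002198851675077
toolx [ 0.086  0.093 -0.992] z [-0.638  0.77   0.017] tilt 7.261551932158557 leanaz 47.135736270153785 jawaz 129.68073304417965
grasp [0.615 0.546 0.487]
```

Emit:
{"name": "drive_tool", "arguments": {
  "rows": "0 0 0.5 0;0 0 1 0;0 0 2 0;-0.05 -0.05 2 0;-0.1 -0.1 2 0;-0.1 -0.1 2 0;-0.1 -0.1 2 0;-0.1 -0.1 2 0"
}}

```text
time_s: 3.98
eef_pos: [0.5056, 0.4863, 0.8953]
tool_rot: [-84.9, 67.9, 45.2]
force: [1.0, 2.7, 0.0]
width: 0.995
```

```bash
python3 st.py
```

```text
3.9833 j [-54.933  39.148  53.941  14.036 -45.11  109.405  89.205] p [0.506 0.486 0.895] F [0.97  2.693 0.006] 0.9953419160634476
toolx [ 0.266  0.268 -0.926] z [-0.649  0.76   0.034] tilt 22.143751064388795 leanaz 45.22103092400161 jawaz 130.4695117044192
grasp [0.545 0.526 0.759]
```

Works: the tilt is kept and accumulates. Once more.

Emit:
{"name": "drive_tool", "arguments": {
  "rows": "-0.05 -0.05 1 0;-0.05 -0.05 2 0;-0.1 -0.1 2 0;-0.1 -0.1 2 0;-0.1 -0.1 2 0;-0.1 -0.1 2 0;-0.1 -0.1 2 0"
}}

```text
time_s: 4.57
eef_pos: [0.4202, 0.4234, 1.0055]
tool_rot: [-85.1, 58.7, 45.6]
force: [0.5, 0.4, -0.1]
width: 1.0
```

```bash
python3 st.py
```

```text
4.5667 j [-58.239  28.394  45.698  13.99  -34.224 109.413  87.24 ] p [0.42  0.423 1.006] F [ 0.547  0.376 -0.061] 1.0000523165452169
toolx [ 0.363  0.371 -0.855] z [-0.661  0.749  0.044] tilt 31.26981571833729 leanaz 45.60419352479092 jawaz 131.40388119125805
grasp [0.474 0.478 0.88 ]
```

Emit:
{"name": "drive_tool", "arguments": {
  "rows": "-0.05 -0.05 1 0;-0.05 -0.05 2 0;-0.1 -0.1 2 0;-0.1 -0.1 2 0;-0.1 -0.1 2 0"
}}

```text
time_s: 4.98
eef_pos: [0.3834, 0.3806, 1.0486]
tool_rot: [-85.1, 55.0, 45.4]
force: [0.7, 0.6, 0.8]
width: 1.001
```

```bash
python3 st.py
```

```text
4.9833 j [-54.515  21.995  17.592  13.99  -10.078 109.412  83.953] p [0.383 0.381 1.049] F [0.696 0.576 0.787] 1.001257099976576
toolx [ 0.403  0.409 -0.819] z [-0.661  0.749  0.049] tilt 35.0293133442285 leanaz 45.42019317145178 jawaz 131.41387640944302
grasp [0.443 0.441 0.928]
```

```bash
cat > fk.py <<'E'
import numpy as np, itertools
from scipy.spatial.transform import Rotation as R
from scipy.optimize import least_squares
lo=np.array([-154.64,-21.42,-72.66,13.99,-74.86,10.95,-158.01]);hi=np.array([154.64,123.67,72.17,137.28,254.86,109.41,158.01])
def fk(q,par,sg):
    L0,L1,L2,L3,o1,o7=par[:6]; off=par[6:] 
    s1,s3,s5,s7=sg
    T=R.from_euler('z',s1*q[0]+o1,degrees=True); p=np.array([0,0,L0])
    T=T*R.from_euler('y',q[1],degrees=True)*R.from_euler('z',s3*q[2],degrees=True); p=p+T.apply([off[0],0,L1])
    T=T*R.from_euler('y',q[3],degrees=True)*R.from_euler('z',s5*q[4],degrees=True); p=p+T.apply([off[1],0,L2])
    T=T*R.from_euler('y',q[5],degrees=True)*R.from_euler('z',s7*q[6]+o7,degrees=True); p=p+T.apply([off[2],0,0])*0+T.apply([0,0,L3])
    F=T.as_matrix(); # tool x = flange z
    M=np.c_[F[:,2],F[:,0],F[:,1]]
    return p,M
E
cat > fit.py <<'E'
from fk import *
D=[eval(l) for l in open('log.txt')]
D.append([-76.73076592,30.77758678,-0.25542699,88.17023028,0.14942556,61.15260612,-4.07967172,0.19060724,0.62107957,0.40384082,-175.88974069,89.89990957,-102.94687022])
best=None
for sg in itertools.product([1,-1],repeat=4):
  if sg[0]==1: continue
  for o7 in (0,90,180,270):
    def res(x):
        r=[]
        for d in D:
            p,M=fk(d[:7],x,sg); r+=list((p-d[7:10])*5); r+=list((M-R.from_euler('xyz',d[10:],degrees=True).as_matrix()).ravel())
        return r
    s=least_squares(res,[.4,.5,.45,.2,-4,o7,0,0,0],max_nfev=60,x_scale=[.1,.1,.1,.1,10,10,.1,.1,.1])
    if best is None or s.cost<best[0]: best=(s.cost,sg,s.x); print(best)
np.savez('fkp.npz',sg=best[1],x=best[2])
E
python3 fit.py
```

```text
(np.float64(4.934193026045085), (-1, 1, 1, 1), array([  0.40219886,   0.62605849,   0.44108626,   0.55103269,
        -6.22234945, -71.95768129,  -0.1925118 ,  -0.15938197,
         0.        ]))
(np.float64(4.934193022032585), (-1, 1, 1, 1), array([  0.40223121,   0.62606516,   0.44108528,   0.55110965,
        -6.22192676, -71.95728418,  -0.19252338,  -0.15941801,
         0.        ]))
(np.float64(1.3356616937612604), (-1, 1, 1, -1), array([  0.40217084,   0.62596313,   0.44107214,   0.55069184,
        -6.23304759, 101.48005766,  -0.192324  ,  -0.15923707,
         0.        ]))
(np.float64(1.3356616931170617), (-1, 1, 1, -1), array([  0.40216212,   0.62596114,   0.4410725 ,   0.55067047,
        -6.23314542, 101.47995994,  -0.19232106,  -0.15922664,
         0.        ]))
(np.float64(0.01121855464607932), (-1, -1, -1, -1), array([ 3.55011698e-01,  4.96051822e-01,  4.53437086e-01,  1.63849318e-01,
       -3.04601383e+00,  8.70952900e+01, -1.35616069e-03, -4.99191149e-03,
        0.00000000e+00]))
(np.float64(0.011218554621911507), (-1, -1, -1, -1), array([ 3.55013838e-01,  4.96052293e-01,  4.53437024e-01,  1.63854345e-01,
       -3.04604198e+00,  8.70952624e+01, -1.35692991e-03, -4.99419634e-03,
        0.00000000e+00]))
(np.float64(0.011218554621724348), (-1, -1, -1, -1), array([ 3.55013556e-01,  4.96052231e-01,  4.53437032e-01,  1.63853685e-01,
       -3.04603808e+00,  4.47095266e+02, -1.35682752e-03, -4.99389826e-03,
        0.00000000e+00]))
```

```bash
cat > ik.py <<'E'
from fk import *
z=np.load('fkp.npz');SG=tuple(z['sg']);X=z['x']
def target(g,tilt,az,back=0):
    t,a=np.radians([tilt,az]); x=np.array([np.sin(t)*np.cos(a),np.sin(t)*np.sin(a),-np.cos(t)]); zz=np.array([-np.sin(a),np.cos(a),0]); M=np.c_[x,np.cross(zz,x),zz]
    return np.array(g)-.147*x,M
def ik(p,M,q0,n=6,reg=1e-3):
    best=None;rng=np.random.default_rng(0)
    for i in range(n):
        s=q0 if i==0 else np.clip(q0+rng.normal(0,25,7),lo+1,hi-1)
        s=np.clip(s,lo+.5,hi-.5)
        def res(q):
            a,B=fk(q,X,SG); return np.r_[(a-p)*3,R.from_matrix(M@B.T).as_rotvec(),reg*(q-q0)/60]
        r=least_squares(res,s,bounds=(lo,hi),x_scale=30,max_nfev=80)
        a,B=fk(r.x,X,SG);e=np.linalg.norm(a-p)*1000,np.degrees(np.linalg.norm(R.from_matrix(M@B.T).as_rotvec()))
        if best is None or r.cost<best[0]: best=(r.cost,e,r.x)
        if e[0]<3 and e[1]<2: break
    return best
E
cat > t.py <<'E'
from ik import *
np.set_printoptions(precision=0,suppress=True)
q=np.array([-54.5,22,17.6,14,-10,109.4,84])
for n,g in dict(white=(.37,-.198,.076),blue=(.5585,-.165,.076),terr=(.6495,-.150,.076)).items():
  for az in (-110,-80,-50):
    b=ik(*target(g,36,az),q); print(n,az,np.round(b[1],1),b[2])
for n,g in dict(mid=(.538,.248,.128),left=(.575,.337,.128),right=(.503,.160,.128)).items():
  for az in range(-180,180,45):
    b=ik(*target(g,36,az-22),q,n=3); print(n,az-22,np.round(b[1],1),b[2])
E
python3 t.py
```

```text
white -110 [0. 0.] [-33.  44.  41. 126.  15.  29. -32.]
white -80 [5. 0.] [ 58.  71. -73. 137. 104.  97. -68.]
white -50 [69.  5.] [ -26.   40.   41.  137.  180.   12. -139.]
blue -110 [0. 0.] [-33.  55.  42.  99.   0.  47. -22.]
blue -80 [0. 0.] [-39.  51.  46. 113.   5.  22.  -2.]
blue -50 [0. 0.] [  8.  37.  -9. 124. 105.  31. -57.]
terr -110 [0. 0.] [-15.  54.  17.  83.  23.  59. -38.]
terr -80 [0. 0.] [-33.  54.  39.  99.  11.  31.  -7.]
terr -50 [0. 0.] [-22.  44.  26. 112.  68.  11. -31.]
mid -202 [90. 29.] [ 17.  73. -73.  94.  49.  73. 158.]
mid -157 [193.  51.] [  5.  75. -73. 101.  63.  84. 158.]
mid -112 [0. 0.] [-65.  62.  50.  79. -18.  81. -39.]
mid -67 [0. 0.] [-71.  49.  38.  98.   9.  51. -24.]
mid -22 [0. 0.] [-78.  41.  43. 119.  24.  14.  -1.]
mid 23 [0. 0.] [ 18.  43. -57. 129. 119.  35. -17.]
mid 68 [2. 1.] [ 25.  42. -47. 120. -10.  11. 158.]
mid 113 [5. 2.] [ 33.  70. -73. 100.  37.  54. 158.]
left -202 [84. 28.] [  8.  74. -73.  83.  47.  75. 158.]
left -157 [188.  54.] [ -3.  75. -73.  90.  59.  86. 158.]
left -112 [0. 0.] [-61.  67.  44.  61. -16.  91. -47.]
left -67 [0. 0.] [-69.  55.  35.  83.   7.  60. -25.]
left -22 [0. 0.] [-78.  46.  41. 106.  15.  22.   5.]
left 23 [0. 0.] [ -3.  40. -42. 118. 110.  29. -18.]
left 68 [1. 0.] [  8.  42. -39. 112. -18.  11. 158.]
left 113 [0. 0.] [ 22.  71. -71.  91.  34.  54. 158.]
right -202 [104.  30.] [ 26.  72. -73. 103.  53.  71. 158.]
right -157 [204.  49.] [ 12.  76. -73. 111.  68.  84. 158.]
right -112 [0. 0.] [-63.  55.  47.  93. -11.  71. -38.]
right -67 [0. 0.] [-73.  45.  43. 111.  10.  41. -21.]
right -22 [0. 0.] [-69.  33.  38. 130.  74.  11. -43.]
right 23 [43. 10.] [-40.  20.  22. 132. -69.  11. 158.]
right 68 [0. 0.] [ 44.  46. -58. 126.  16.  13. 143.]
right 113 [18.  5.] [ 43.  68. -73. 108.  39.  54. 158.]
```

```bash
cat > t2.py <<'E'
from ik import *
np.set_printoptions(precision=0,suppress=True)
q=np.array([-40,45,45,120,10,30,-10.])
def scan(n,g,azs,tilts,flips=(0,1),seeds=8):
  for fl in flips:
   for tl in tilts:
    for az in azs:
     p,M=target(g,tl,az)
     if fl: M=M@np.diag([1,-1,-1])
     b=ik(p,M,q if not fl else q+[0,0,0,0,0,0,150],n=seeds); print(n,'flip' if fl else '',tl,az,np.round(b[1],1),b[2])
if __name__=='__main__':
  scan('white',(.37,-.198,.08),(-60,-70,-80,-90,-100),(30,36,45))
E
python3 t2.py
```

```text
white  30 -60 [39.  3.] [-11.  31.  24. 137. 110.  11. -71.]
white  30 -70 [20.  2.] [ 64.  64. -73. 137. 103.  82. -54.]
white  30 -80 [1. 0.] [ 46.  40. -47. 137.  92.  56. -67.]
white  30 -90 [0. 0.] [-35.  40.  46. 135.  11.  12.  -8.]
white  30 -100 [0. 0.] [-34.  41.  45. 131.   6.  20. -12.]
white  36 -60 [52.  3.] [ -26.   39.   37.  137.  133.   11. -102.]
white  36 -70 [30.  2.] [ 60.  70. -73. 137. 108.  94. -59.]
white  36 -80 [5. 0.] [ 58.  69. -73. 137. 103.  96. -68.]
white  36 -90 [0. 0.] [-43.  46.  51. 135.  10.  12. -13.]
white  36 -100 [0. 0.] [-41.  47.  49. 131.   6.  21. -17.]
white  45 -60 [65.  4.] [ -47.   57.   52.  137.  171.   11. -158.]
white  45 -70 [38.  2.] [ -44.   51.   46.  137.  109.   11. -103.]
white  45 -80 [7. 1.] [ 52.  76. -70. 137. 108. 109. -75.]
white  45 -90 [0. 0.] [-52.  56.  55. 134.   8.  13. -19.]
white  45 -100 [0. 0.] [-49.  55.  53. 129.   6.  23. -23.]
white flip 30 -60 [39.  3.] [-11.  31.  24. 137. 110.  11. 109.]
white flip 30 -70 [20.  2.] [ 64.  64. -73. 137. 103.  82. 126.]
white flip 30 -80 [0. 0.] [ 51.  44. -54. 137.  94.  62. 114.]
white flip 30 -90 [0. 0.] [-32.  38.  42. 134.  26.  14. 158.]
white flip 30 -100 [0. 0.] [-30.  38.  40. 131.  19.  21. 156.]
white flip 36 -60 [52.  3.] [-26.  39.  37. 137. 133.  11.  78.]
white flip 36 -70 [30.  2.] [ 60.  70. -73. 137. 108.  94. 121.]
white flip 36 -80 [5. 0.] [ 58.  69. -73. 137. 103.  96. 112.]
white flip 36 -90 [0. 0.] [-40.  44.  47. 135.  25.  13. 153.]
white flip 36 -100 [0. 0.] [-37.  44.  44. 130.  19.  22. 151.]
white flip 45 -60 [65.  4.] [-48.  58.  54. 137. 180.  11.  12.]
white flip 45 -70 [37.  3.] [ 54.  79. -71. 137. 115. 109. 116.]
white flip 45 -80 [7. 1.] [ 52.  76. -70. 137. 108. 109. 105.]
white flip 45 -90 [0. 0.] [-50.  54.  52. 134.  23.  14. 147.]
white flip 45 -100 [0. 0.] [-45.  52.  48. 129.  20.  24. 145.]
```

```bash
cat > t3.py <<'E'
from t2 import *
scan('right',(.503,.160,.13),(-40,-30,-22,-12),(30,33,36),(0,),6)
scan('white',(.37,-.198,.083),(-84,-86,-88),(30,33,36),(0,),6)
E
python3 t3.py
```

```text
right  30 -40 [0. 0.] [-68.  34.  38. 122.  22.  22.  -6.]
right  30 -30 [0. 0.] [-68.  33.  39. 125.  26.  15.  -0.]
right  30 -22 [0. 0.] [-63.  30.  35. 128.  40.  11.  -5.]
right  30 -12 [0. 0.] [-48.  25.  20. 130.  77.  11. -28.]
right  33 -40 [0. 0.] [-73.  37.  43. 122.  23.  21.  -9.]
right  33 -30 [0. 0.] [-73.  35.  43. 126.  28.  13.  -5.]
right  33 -22 [0. 0.] [-66.  31.  36. 129.  58.  11. -25.]
right  33 -12 [0. 0.] [-52.  26.  23. 131.  95.  12. -48.]
right  36 -40 [0. 0.] [-77.  39.  46. 123.  24.  20. -13.]
right  36 -30 [0. 0.] [-78.  38.  48. 127.  28.  11.  -8.]
right  36 -22 [0. 0.] [-69.  32.  38. 130.  73.  11. -41.]
right  36 -12 [0. 0.] [-43.  26.  10. 133. 105.  20. -58.]
white  30 -84 [0. 0.] [-30.  36.  40. 137.  43.  11. -33.]
white  30 -86 [0. 0.] [-33.  37.  43. 136.  29.  11. -21.]
white  30 -88 [0. 0.] [-36.  39.  47. 135.  12.  11.  -7.]
white  33 -84 [0. 0.] [-34.  38.  42. 137.  48.  11. -41.]
white  33 -86 [0. 0.] [-36.  39.  45. 136.  35.  11. -30.]
white  33 -88 [0. 0.] [-40.  42.  49. 135.  14.  11. -11.]
white  36 -84 [0. 0.] [-38.  41.  44. 137.  52.  11. -48.]
white  36 -86 [0. 0.] [-40.  42.  46. 136.  39.  11. -36.]
white  36 -88 [0. 0.] [-43.  45.  50. 136.  18.  11. -19.]
```

```bash
cat > t4.py <<'E'
from ik import *
np.set_printoptions(precision=2,suppress=True)
q=np.array([-54.515,21.995,17.592,13.99,-10.078,109.412,83.953])
def solve(p,M,q0):
    q0=np.clip(q0,lo+.01,hi-.01)
    def res(q):
        a,B=fk(q,X,SG); return np.r_[(a-p),R.from_matrix(M@B.T).as_rotvec(),1e-3*(q-q0)/60]
    return least_squares(res,q0,bounds=(lo,hi),x_scale=30,max_nfev=200).x
p0,M0=fk(q,X,SG)
M0=R.from_euler('xyz',[-85.1,55,45.4],degrees=True).as_matrix()
def rep(q):
    p,M=fk(q,X,SG);a=M[:,0];return p,'tilt',np.degrees(np.arccos(-a[2])),'jz',M[2,2],'q',q
for yaw in (30,45,60,75):
  pp=p0+[0,0,-.12]; qq=q
  for k in range(1,9): qq=solve(p0+np.array([0,0,-.12])*k/8,R.from_euler('z',yaw*k/8,degrees=True).as_matrix()@M0,qq)
  print(yaw,*rep(qq))
  p1,M1=fk(qq,X,SG); q2=qq
  for k in range(1,9):
    q2=solve(p1+[0,0,.05*k],M1,q2)
    print('   ',.05*k,*rep(q2)[1:5])
E
python3 t4.py
```

```text
30 [0.37 0.39 0.93] tilt 34.99999547398599 jz 0.04899314366391849 q [-53.76   7.31  12.26  54.41 -21.47  88.97 113.33]
    0.05 tilt 35.00001544774697 jz 0.04899298709610905
    0.1 tilt 35.000043444619344 jz 0.04899282669468297
    0.15000000000000002 tilt 35.537911491589256 jz 0.04717386373568094
    0.2 tilt 36.193449850320434 jz 0.04516687757514082
    0.25 tilt 36.86186112627234 jz 0.04332616759246383
    0.30000000000000004 tilt 37.537107407946436 jz 0.04165370466717061
    0.35000000000000003 tilt 38.21477754354418 jz 0.040149140244862824
    0.4 tilt 38.891527513117694 jz 0.03880031805014661
45 [0.37 0.39 0.93] tilt 34.999996094395044 jz 0.04899315374286972 q [-49.04   9.41   9.64  51.86 -29.21  95.35 126.88]
    0.05 tilt 35.00001434607706 jz 0.04899292280709894
    0.1 tilt 35.12780024562186 jz 0.04818669785791624
    0.15000000000000002 tilt 35.77578505080837 jz 0.04436419369129929
    0.2 tilt 36.441172925943086 jz 0.040829843010606326
    0.25 tilt 37.11753205021096 jz 0.0375910095259373
    0.30000000000000004 tilt 37.80017446869816 jz 0.034638770892625736
    0.3500000
[... 628 characters left out ...]
81477503551 jz 0.021684383553040476
    0.4 tilt 39.52614810447843 jz 0.018292510314842803
75 [0.37 0.39 0.93] tilt 35.00015431206098 jz 0.04898932456202751 q [-29.57  15.79 -17.16  44.13 -31.44 109.41 146.17]
    0.05 tilt 35.295413852590755 jz 0.04481127012304359
    0.1 tilt 35.88721441076803 jz 0.03720702989536959
    0.15000000000000002 tilt 36.512428250478195 jz 0.030099312221026575
    0.2 tilt 37.16447061920029 jz 0.023516221169593732
    0.25 tilt 37.83745108994953 jz 0.01746306109882323
    0.30000000000000004 tilt 38.525274002452264 jz 0.011946322885855343
    0.35000000000000003 tilt 39.22384860998631 jz 0.006940030478855774
    0.4 tilt 39.92881565617169 jz 0.0024294330574636813
```

Emit:
{"name": "drive_tool", "arguments": {
  "rows": "0 0 -0.02 0.12;0 0 -0.04 0.24;0 0 -0.06 0.36;0 0 -0.08 0.48;0 0 -0.1 0.6;0 0 -0.12 0.72;0 0 -0.12 0.84;0 0 -0.12 0.96"
}}

```text
time_s: 5.65
eef_pos: [0.3852, 0.3803, 0.9286]
tool_rot: [-85.4, 54.9, 100.3]
force: [0.0, 0.1, 0.2]
width: 1.001
```

Emit:
{"name": "drive_tool", "arguments": {
  "rows": "0 0 0 0.12;0 0 0 0.24;0 0 0.04 0.35;0 0 0.08 0.35;0 0 0.2 0.35;0 0 0.5 0.35;0 0 1 0.35;0 0 1 0.35"
}}

```text
time_s: 6.32
eef_pos: [0.3587, 0.409, 0.969]
tool_rot: [-86.6, 53.7, 118.3]
force: [0.2, 1.0, -1.0]
width: 0.999
```

```bash
python3 st.py
```

```text
6.3167 j [-22.215  23.859 -53.991  30.695  -7.81  109.415 131.238] p [0.359 0.409 0.969] F [ 0.155  1.032 -0.961] 0.9987648890400493
toolx [-0.28   0.521 -0.806] z [-0.902 -0.431  0.035] tilt 36.25341246271899 leanaz 118.29065921031722 jawaz -154.44009954193567
grasp [0.317 0.486 0.85 ]
```

Emit:
{"name": "drive_tool", "arguments": {
  "rows": "0 0 0.5 0.05;0 0 1 0.05;0 0 1.5 0.05;0 0 2 0.05;0 0 2 0.05;0 0 2 0.05"
}}

```text
time_s: 6.82
eef_pos: [0.3191, 0.354, 1.0081]
tool_rot: [-89.8, 51.8, 115.0]
force: [0.9, 0.3, -1.3]
width: 0.998
```

```bash
python3 st.py
```

```text
6.8167 j [ -9.056  20.681 -72.126  33.375  -4.27  109.411 127.685] p [0.319 0.354 1.008] F [ 0.93   0.335 -1.34 ] 0.9984335688220615
toolx [-0.262  0.561 -0.785] z [-0.907 -0.42   0.002] tilt 38.23884734582768 leanaz 115.01942535692282 jawaz -155.15197430134748
grasp [0.281 0.437 0.892]
```

```bash
cat > t5.py <<'E'
from ik import *
from t4 import solve
import sys
np.set_printoptions(precision=2,suppress=True)
def path(q,M0,segs,n=8):
    p,_=fk(q,X,SG);M=M0
    for dp,dy in segs:
        for k in range(1,n+1):
            q=solve(p+np.array(dp)*k/n,R.from_euler('z',dy*k/n).as_matrix()@M,q)
        p=p+np.array(dp);M=R.from_euler('z',dy).as_matrix()@M
        a,B=fk(q,X,SG);print(a,'err',np.linalg.norm(a-p)*1000,np.degrees(np.linalg.norm(R.from_matrix(M@B.T).as_rotvec())),'az',np.degrees(np.arctan2(B[1,0],B[0,0])),'q',q)
    return q
if __name__=='__main__':
  q=np.array([-9.056,20.681,-72.126,33.375,-4.27,109.411,127.685]);M=R.from_euler('xyz',[-89.8,51.8,115],degrees=True).as_matrix()
  path(q,M,[((.06,-.05,-.2),-.9),((.08,-.05,-.2),-.9),((.05,-.06,-.1),-.9),((.08,-.1,-.15),-.88)])
E
sed -i 's/^for yaw in/if __name__=="__main__":\n for yaw in/; ' t4.py
python3 - <<'E'
s=open('t4.py').read().split('if __name__=="__main__":\n')
s=s[0]+'if __name__=="__main__":\n'+'\n'.join(' '+l for l in s[1].splitlines())
open('t4.py','w').write(s)
E
python3 t5.py
```

```text
[0.38 0.31 0.82] err 0.0002966471210430314 6.386741944695765e-06 az 63.4338048955926 q [ 30.59 -10.06 -55.99  82.57 -32.84  73.24 127.31]
[0.44 0.26 0.63] err 16.501175249097052 0.09812565082201272 az 11.954241965263737 q [ 54.66 -21.42 -72.66 105.85 -21.94  43.13  88.89]
[0.51 0.2  0.52] err 0.0005075938935855917 1.0501261327283003e-05 az -39.698594308466575 q [ 10.33  17.46 -54.81 104.25  56.81  69.31 -15.55]
[0.59 0.1  0.37] err 0.00018210744355458733 4.513469670952012e-06 az -90.11888745101284 q [  4.18  37.38 -37.65  95.93  55.03  83.65 -53.47]
```

```bash
cat > t6.py <<'E'
from t5 import *
q=np.array([-9.056,20.681,-72.126,33.375,-4.27,109.411,127.685]);M=R.from_euler('xyz',[-89.8,51.8,115],degrees=True).as_matrix()
q=path(q,M,[((.12,0.,-.2),-.9),((.1,-.05,-.2),-.9),((.05,-.06,-.1),-.9),((.0,-.1,-.15),-.88)])
def go(q,g,tilt,az,n=24):
    p0,M0=fk(q,X,SG);p,M=target(g,tilt,az); rv=R.from_matrix(M@M0.T).as_rotvec()
    for k in range(1,n+1): q=solve(p0+(p-p0)*k/n,R.from_rotvec(rv*k/n).as_matrix()@M0,q)
    a,B=fk(q,X,SG);print('go',g,az,'err',np.linalg.norm(a-p)*1000,np.degrees(np.linalg.norm(R.from_matrix(M@B.T).as_rotvec())),q);return q
if __name__=='__main__':
  q=go(q,(.6495,-.15,.08),38,-95);q=go(q,(.6495,-.05,.2),38,-95); q=go(q,(.538,.248,.128),38,-95)
  q=go(q,(.53,.0,.25),38,-95);q=go(q,(.5585,-.165,.08),38,-95);q=go(q,(.5585,-.05,.2),38,-95);q=go(q,(.575,.337,.128),38,-95)
  q=go(q,(.4,.0,.25),38,-90);q=go(q,(.37,-.198,.08),38,-88);q=go(q,(.37,-.05,.2),38,-88);q=go(q,(.503,.16,.2),38,-60);q=go(q,(.503,.16,.13),38,-25)
E
python3 t6.py
```

```text
[0.44 0.36 0.82] err 0.0005103202647382606 8.261600728781343e-06 az 63.43380941557426 q [ 15.17   7.77 -62.19  73.77  -7.04  66.87 109.48]
[0.54 0.31 0.62] err 0.0009093615628792912 2.42428350404438e-05 az 11.867627566308837 q [ -1.12  12.62 -42.69  92.8   33.91  46.59  44.55]
[0.59 0.25 0.52] err 0.0002375033763454868 7.412673704231121e-06 az -39.698597989560106 q [-15.08  23.16 -26.66  90.87  52.22  67.57  -9.68]
[0.59 0.15 0.37] err 0.0001274253227923936 4.055310867020901e-06 az -90.11888910762127 q [-15.57  34.6  -15.34  93.08  43.2   78.35 -48.66]
go (0.6495, -0.15, 0.08) -95 err 4.96141885302642e-05 3.40369507901231e-07 [ -1.58  50.24  -6.83  90.91  52.29  59.16 -47.22]
go (0.6495, -0.05, 0.2) -95 err 4.126968739888127e-05 8.478882839685832e-07 [ -7.95  41.79 -10.17  87.74  45.22  72.18 -43.97]
go (0.538, 0.248, 0.128) -95 err 6.870846559868639e-05 1.2117422492933517e-06 [-30.95  50.28 -16.16  84.13  37.8   81.15 -67.22]
go (0.53, 0.0, 0.25) -95 err 6.294823022017365e-05 1.2267901424831413e-06 [-12.37  29.09 -12.6  102.76  41.54  73.77 -50.35]
go (0.5585, -0.165, 0.08) -95 err 
[... 280 characters left out ...]
962008670718587e-06 [-36.11  58.23 -16.31  67.16  36.67  89.77 -65.07]
go (0.4, 0.0, 0.25) -90 err 0.00014497704462390677 2.2751262084322623e-06 [-15.69  16.93 -14.41 121.88  40.88  68.   -54.87]
go (0.37, -0.198, 0.08) -88 err 0.00035746076128765096 7.501841133262418e-06 [ -3.64  33.54   2.76 135.09  78.57  37.24 -74.04]
go (0.37, -0.05, 0.2) -88 err 9.800028074653962e-05 1.566660372450762e-06 [-13.26  17.87 -11.88 130.68  47.8   58.08 -58.57]
go (0.503, 0.16, 0.2) -60 err 5.7245185325531835e-05 7.67937606401684e-07 [-25.6   29.38 -19.66 112.63  54.92  62.87 -50.16]
go (0.503, 0.16, 0.13) -25 err 0.00020639910349067893 5.170658120062365e-06 [-23.92  29.3  -17.07 129.1   90.49  40.19 -54.43]
```

Emit:
{"name": "drive_tool", "arguments": {
  "rows": "0.015 0 -0.025 -0.11;0.03 0 -0.05 -0.22;0.045 0 -0.075 -0.33;0.06 0 -0.1 -0.44;0.075 0 -0.125 -0.55;0.09 0 -0.15 -0.66;0.105 0 -0.175 -0.78;0.12 0 -0.2 -0.9"
}}

```text
time_s: 7.48
eef_pos: [0.4323, 0.3559, 0.8088]
tool_rot: [-89.4, 51.5, 64.7]
force: [0.9, -0.4, 0.0]
width: 1.004
```

Emit:
{"name": "drive_tool", "arguments": {
  "rows": "0.0125 -0.006 -0.025 -0.11;0.025 -0.012 -0.05 -0.22;0.0375 -0.018 -0.075 -0.33;0.05 -0.025 -0.1 -0.44;0.0625 -0.031 -0.125 -0.55;0.075 -0.037 -0.15 -0.66;0.087 -0.044 -0.175 -0.78;0.1 -0.05 -0.2 -0.9"
}}

```text
time_s: 8.15
eef_pos: [0.5323, 0.3063, 0.6086]
tool_rot: [-89.2, 51.6, 13.2]
force: [0.4, -1.0, 0.0]
width: 1.001
```

```bash
python3 st.py
```

```text
8.15 j [ -4.14   13.492 -40.794  92.888  36.662  46.791  42.498] p [0.532 0.306 0.609] F [ 0.365 -1.007  0.008] 1.0005611257362537
toolx [ 0.605  0.142 -0.783] z [-0.218  0.976  0.009] tilt 38.438880767513 leanaz 13.211808030820663 jawaz 102.56788658201653
grasp [0.621 0.327 0.493]
```

Emit:
{"name": "drive_tool", "arguments": {
  "rows": "0 -0.01 -0.015 -0.11;0 -0.02 -0.03 -0.22;0 -0.03 -0.045 -0.33;0 -0.04 -0.06 -0.44;0 -0.05 -0.075 -0.55;0 -0.06 -0.09 -0.66;0 -0.07 -0.105 -0.78;0 -0.08 -0.12 -0.9",
  "grip": 80
}}

```text
time_s: 8.82
eef_pos: [0.5315, 0.2269, 0.4885]
tool_rot: [-89.2, 51.7, -38.4]
force: [-0.3, -0.3, 0.1]
width: 0.797
```

Emit:
{"name": "drive_tool", "arguments": {
  "rows": "0 -0.01 -0.015 -0.11;0 -0.02 -0.03 -0.22;0 -0.03 -0.045 -0.33;0 -0.04 -0.06 -0.44;0 -0.05 -0.075 -0.55;0 -0.06 -0.09 -0.66;0 -0.07 -0.105 -0.78;0 -0.08 -0.12 -0.9"
}}

```text
time_s: 9.48
eef_pos: [0.5316, 0.1473, 0.3679]
tool_rot: [-89.3, 51.8, -90.0]
force: [-0.7, 0.4, -0.4]
width: 0.797
```

```bash
python3 st.py; python3 -c "
from h import *
cap('wrist','w1');im=cv2.imread('pics/w1.png');cv2.imwrite('pics/w1b.png',cv2.resize(im,(780,585)))"
```

```text
9.4833 j [-16.272  30.634 -17.616 100.723  40.96   78.423 -53.036] p [0.532 0.147 0.368] F [-0.694  0.43  -0.398] 0.7969148593543908
toolx [ 0.    -0.619 -0.786] z [ 1.    -0.01   0.008] tilt 38.23160127681503 leanaz -89.99649359482422 jawaz -0.581055920089343
grasp [0.532 0.056 0.252]
```

View pics/w1b.png

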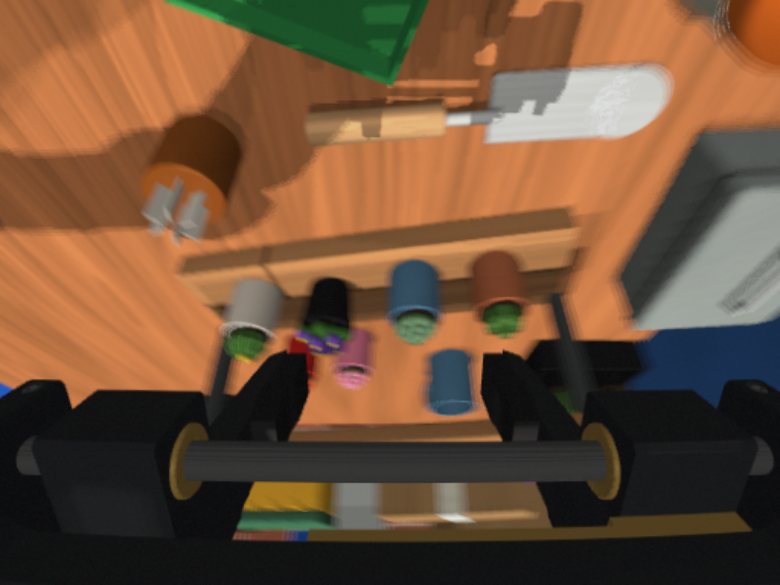

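```bash
cat > m.py <<'E'
from h import *
np.set_printoptions(precision=4,suppress=True)
s=512/780.
Rm,o=pose('wrist','w1');print('cam',o)
for n,uv,r in (('terr',(493,252),.028),('blue',(411,261),.028),('viola',(332,278),.03),('white',(254,281),.028)):
    P=onz('wrist','w1',np.array([uv])*s,.03)[0]; d=(P-o)[:2];d/=np.linalg.norm(d); print(n,P[:2]+d*r)
# depth-based cylinder fit
im,dm,_,_=load('w1')
for n,(u0,v0,u1,v1) in dict(terr=(478,262,515,295),blue=(395,272,432,305),viola=(314,285,346,318),white=(236,290,275,318)).items():
    uu,vv=np.meshgrid(np.arange(u0*s,u1*s),np.arange(v0*s,v1*s)); P=pts('wrist','w1',np.c_[uu.ravel(),vv.ravel()].astype(int))
    P=P[(P[:,2]>.04)&(P[:,2]<.088)]
    from scipy.optimize import least_squares
    r=.03 if n=='viola' else .028
    sol=least_squares(lambda c:np.hypot(P[:,0]-c[0],P[:,1]-c[1])-r,P[:,:2].mean(0)+[0,-.02],loss='soft_l1',f_scale=.002)
    print(n,'cyl',sol.x,'rms',np.sqrt(np.mean(sol.fun**2)),len(P))
# board lower front edge, foot front edges
print('foot front top edge',onz('wrist','w1',np.array([[185,268],[572,210]])*s,.03), onz('wrist','w1',np.array([[185,268],[572,210]])*s,.03)@[.1745,-.985,0])
E
python3 m.py
```

```text
cam [0.5331 0.1987 0.3012]
terr [ 0.6443 -0.1561]
blue [ 0.5521 -0.1709]
viola [ 0.4565 -0.2014]
white [ 0.3609 -0.2015]
terr cyl [ 0.6455 -0.1526] rms 0.0006064117278692186 531
blue cyl [ 0.5575 -0.1676] rms 0.000594913183625936 539
viola cyl [ 0.4604 -0.1981] rms 0.0018410870726479098 458
white cyl [ 0.374  -0.2011] rms 0.0006895923774881029 473
foot front top edge [[ 0.3027 -0.1496  0.03  ]
 [ 0.6984 -0.0694  0.03  ]] [0.2002 0.1902]
```

Emit:
{"name": "drive_tool", "arguments": {
  "rows": "0.025 -0.015 -0.02 -0.02;0.05 -0.03 -0.045 -0.04;0.075 -0.045 -0.07 -0.06;0.1 -0.06 -0.09 -0.087;0.134 -0.077 -0.118 -0.087;0.134 -0.077 -0.118 -0.087;0.134 -0.077 -0.118 -0.087"
}}

```text
time_s: 10.12
eef_pos: [0.6655, 0.0686, 0.2483]
tool_rot: [-89.5, 51.6, -94.7]
force: [0.2, 0.5, -0.1]
width: 0.8
```

```bash
python3 st.py; python3 -c "
from h import *
cap('wrist','w2');im=cv2.imread('pics/w2.png');cv2.imwrite('pics/w2b.png',cv2.resize(im,(780,585)))"
```

```text
10.1167 j [-10.268  48.427 -11.735  85.931  45.926  72.46  -49.571] p [0.665 0.069 0.248] F [ 0.203  0.485 -0.127] 0.7999725395000702
toolx [-0.051 -0.619 -0.784] z [ 0.996 -0.089  0.006] tilt 38.39858800388919 leanaz -94.71586605948359 jawaz -5.119991596277214
grasp [ 0.658 -0.023  0.133]
```

View pics/w2b.png

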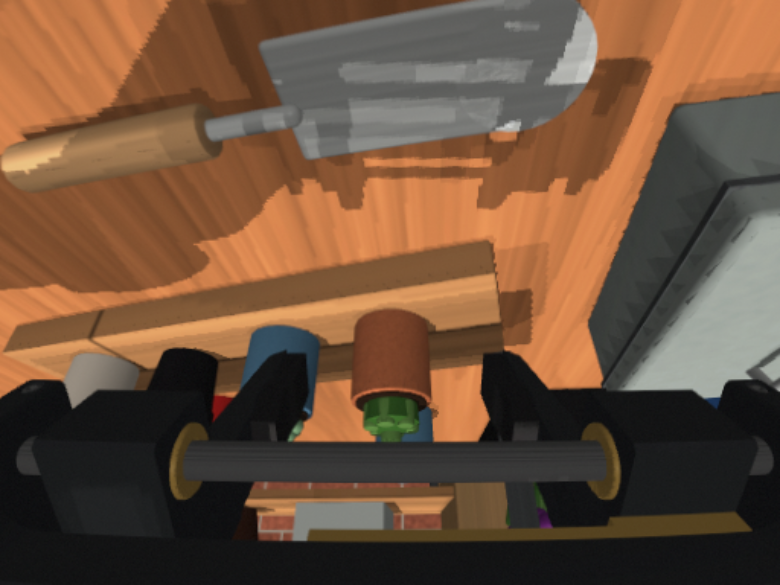

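```bash
cat > cyl.py <<'E'
from h import *
import sys
from scipy.optimize import least_squares
np.set_printoptions(precision=4,suppress=True)
def cyl(f,box,s=512/780.,zr=(.04,.088),r=.028,cam='wrist'):
    u0,v0,u1,v1=box
    uu,vv=np.meshgrid(np.arange(u0*s,u1*s),np.arange(v0*s,v1*s)); P=pts(cam,f,np.c_[uu.ravel(),vv.ravel()].astype(int))
    P=P[(P[:,2]>zr[0])&(P[:,2]<zr[1])]
    sol=least_squares(lambda c:np.hypot(P[:,0]-c[0],P[:,1]-c[1])-r,P[:,:2].mean(0)+[0,-.02],loss='soft_l1',f_scale=.002)
    print(f,'cyl',sol.x,'rms',np.sqrt(np.mean(sol.fun**2)),len(P),'z',P[:,2].min(),P[:,2].max()); return sol.x
E
python3 -c "
from cyl import *
cyl('w2',(352,320,434,395)); cyl('w2',(250,335,300,380))"
```

```text
w2 cyl [ 0.645  -0.1529] rms 0.0005307556588833778 2142 z 0.04001440383721608 0.08799047088067066
w2 cyl [ 0.5575 -0.1681] rms 0.0005859531107329534 427 z 0.04001834223799927 0.069817978798868
```

Emit:
{"name": "drive_tool", "arguments": {
  "rows": "-0.002 -0.015 -0.025 0;-0.004 -0.03 -0.05 0;-0.006 -0.055 -0.05 0;-0.008 -0.08 -0.05 0;-0.01 -0.1 -0.05 0;-0.012 -0.118 -0.05 0;-0.013 -0.13 -0.05 0;-0.013 -0.13 -0.05 0"
}}

```text
time_s: 10.83
eef_pos: [0.6502, -0.0617, 0.2008]
tool_rot: [-89.4, 51.6, -94.5]
force: [0.6, -1.3, -0.0]
width: 0.803
```

```bash
python3 st.py; python3 -c "
from h import *
cap('wrist','w3');im=cv2.imread('pics/w3.png');cv2.imwrite('pics/w3b.png',cv2.resize(im,(780,585)))"
```

```text
10.8333 j [ -1.706  49.462  -8.211  92.224  51.832  61.371 -48.018] p [ 0.65  -0.062  0.201] F [ 0.571 -1.336 -0.002] 0.8025866434581087
toolx [-0.049 -0.619 -0.784] z [ 0.996 -0.088  0.007] tilt 38.4128245105558 leanaz -94.53449077726768 jawaz -5.022251163870211
grasp [ 0.643 -0.153  0.085]
```

View pics/w3b.png

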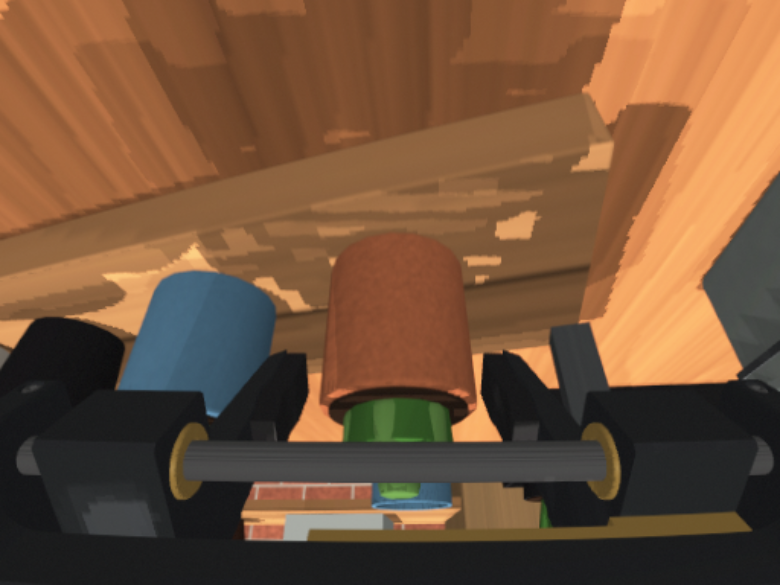

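Emit:
{"name": "drive_tool", "arguments": {
  "rows": "0.002 0 -0.005 0;0.002 0 -0.005 0;0.002 0 -0.005 0;0.002 0 -0.005 0;0.002 0 -0.005 0",
  "grip": 50,
  "newtons": 18
}}

```text
time_s: 11.3
eef_pos: [0.6522, -0.0575, 0.1939]
tool_rot: [-89.6, 51.8, -94.4]
force: [-0.6, 0.5, -2.0]
width: 0.637
```

Emit:
{"name": "drive_tool", "arguments": {
  "rows": "0 0 0.006 0;-0.002 0.01 0.012 0;-0.007 0.04 0.015 0;-0.014 0.08 0.02 0;-0.02 0.12 0.04 0;-0.02 0.15 0.07 0;-0.02 0.17 0.1 0;-0.02 0.19 0.13 0"
}}

```text
time_s: 11.97
eef_pos: [0.6314, 0.1352, 0.3267]
tool_rot: [-89.5, 51.8, -94.3]
force: [1.1, 0.2, -3.0]
width: 0.632
```

```bash
python3 st.py; python3 -c "
from h import *
cap('wrist','w4');im=cv2.imread('pics/w4.png');cv2.imwrite('pics/w4b.png',cv2.resize(im,(780,585)))
cap('side','s4');im=cv2.imread('pics/s4.png');cv2.imwrite('pics/s4b.png',cv2.resize(im,(780,585)))"
```

```text
11.9667 j [-14.525  41.608 -14.505  86.895  42.098  79.898 -50.087] p [0.631 0.135 0.327] F [ 1.051  0.239 -3.027] 0.6316159848617279
toolx [-0.046 -0.616 -0.786] z [ 0.997 -0.081  0.005] tilt 38.17826693078686 leanaz -94.25752981354705 jawaz -4.6274347204603705
grasp [0.625 0.044 0.211]
```

View pics/w4b.png

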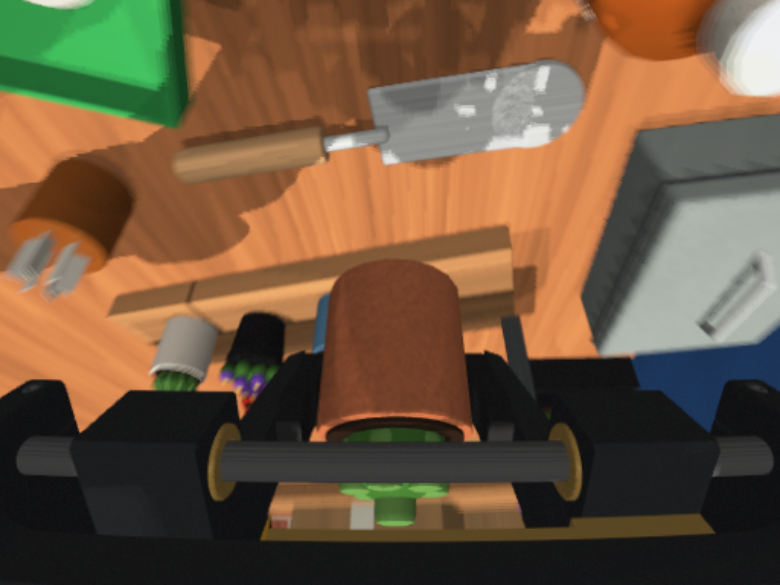

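View pics/s4b.png

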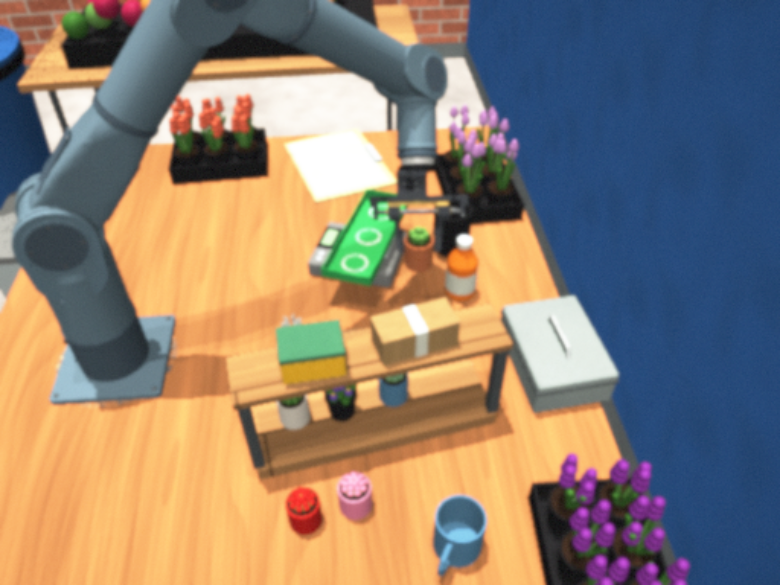

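```bash
cat >> cyl.py <<'E'
def held(f,box,s=512/780.,r=.028):
    _,_,p,rr=load(f);M=R.from_euler('xyz',rr,degrees=True).as_matrix();g=p+manip.tcp_to_grasp*M[:,0]
    u0,v0,u1,v1=box
    uu,vv=np.meshgrid(np.arange(u0*s,u1*s),np.arange(v0*s,v1*s)); P=pts('wrist',f,np.c_[uu.ravel(),vv.ravel()].astype(int))
    P=P[np.linalg.norm(P-g,axis=1)<.075]
    def res(x):
        a=np.array([x[2],x[3],1]);a/=np.linalg.norm(a);d=P-np.array([x[0],x[1],g[2]]);return np.linalg.norm(d-np.outer(d@a,a),axis=1)-r
    sol=least_squares(res,[g[0],g[1],0,0],loss='soft_l1',f_scale=.002)
    print('held: axis at grasp height',sol.x[:2],'minus g',sol.x[:2]-g[:2],'tilt deg xy',np.degrees(sol.x[2:]),'g',g,'lowest z rel g',P[:,2].min()-g[2],len(P),'rms',np.sqrt(np.mean(sol.fun**2)));return sol.x
E
python3 -c "
from cyl import *
held('w4',(335,270,455,410))"
```

```text
held: axis at grasp height [0.6248 0.0386] minus g [ 0.0001 -0.0058] tilt deg xy [-0.0725 -0.0303] g [0.6247 0.0444 0.211 ] lowest z rel g -0.048569532943915306 7182 rms 0.0004986647048794801
```

Emit:
{"name": "drive_tool", "arguments": {
  "rows": "-0.012 0.03 0.01 0;-0.025 0.065 0.02 0;-0.04 0.1 0.03 0;-0.055 0.135 0.04 0;-0.07 0.17 0.04 0;-0.087 0.21 0.04 0;-0.087 0.21 0.04 0"
}}

```text
time_s: 12.65
eef_pos: [0.5398, 0.35, 0.364]
tool_rot: [-90.0, 52.1, -94.2]
force: [-1.2, 1.1, -3.0]
width: 0.632
```

```bash
python3 st.py; python3 -c "
from h import *
cap('wrist','w5');im=cv2.imread('pics/w5.png');cv2.imwrite('pics/w5b.png',cv2.resize(im,(780,585)))"
```

```text
12.65 j [-30.908  42.309 -19.669  80.615  34.388  92.868 -62.521] p [0.54  0.35  0.364] F [-1.222  1.142 -2.993] 0.6320289131264715
toolx [-0.045 -0.613 -0.789] z [ 0.997 -0.073  0.   ] tilt 37.89922410220511 leanaz -94.1934167548856 jawaz -4.199383493659689
grasp [0.533 0.26  0.248]
```

View pics/w5b.png

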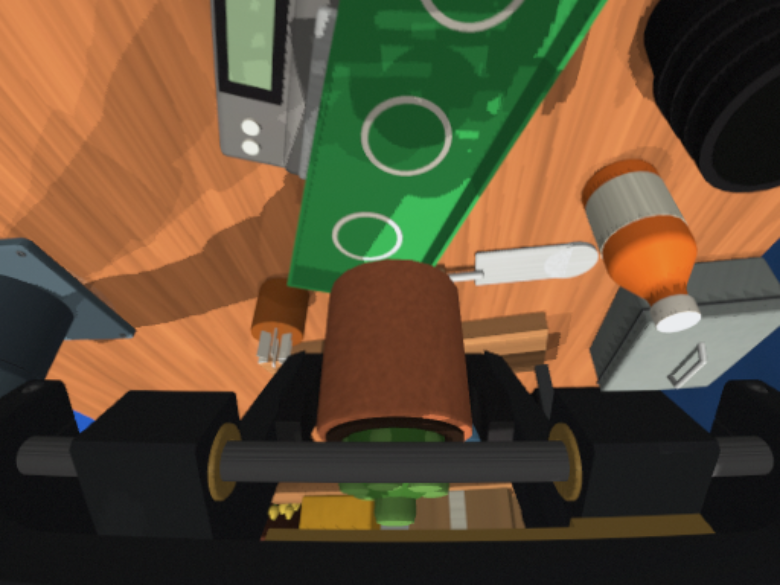

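```bash
python3 -c "
from cyl import *
s=512/780.
print(onz('wrist','w5',np.array([[407,135],[367,237]])*s,.078))
print(pts('wrist','w5',(np.array([[407,135],[400,160],[367,237],[450,140]])*s).astype(int)))
held('w5',(335,270,455,410))
c=cv2.imread('pics/w5.png')[0:190,180:420];cv2.imwrite('pics/w5c.png',cv2.resize(c,None,fx=3,fy=3,interpolation=cv2.INTER_CUBIC))"
```

```text
[[0.5414 0.2514 0.078 ]
 [0.5053 0.1613 0.078 ]]
[[0.5413 0.2513 0.077 ]
 [0.5355 0.2332 0.078 ]
 [0.5043 0.1618 0.0775]
 [0.5674 0.2473 0.0784]]
held: axis at grasp height [0.5334 0.2539] minus g [ 0.0002 -0.0058] tilt deg xy [ 0.2395 -0.348 ] g [0.5332 0.2597 0.2478] lowest z rel g -0.04853423012660313 7166 rms 0.0005004736306179091
```

View pics/w5c.png

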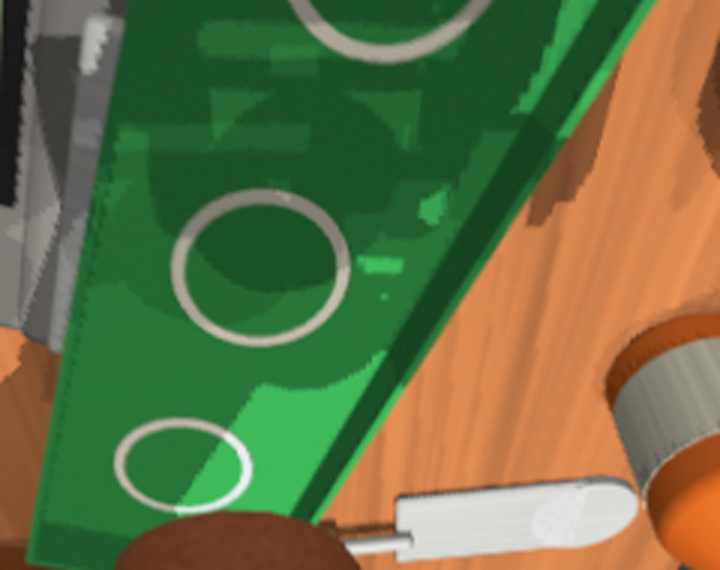

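Emit:
{"name": "drive_tool", "arguments": {
  "rows": "0.0076 -0.003 -0.03 0;0.0076 -0.003 -0.06 0;0.0076 -0.003 -0.08 0;0.0076 -0.003 -0.095 0;0.0076 -0.003 -0.105 0;0.0076 -0.003 -0.112 0;0.0076 -0.003 -0.116 0;0.0076 -0.003 -0.116 0"
}}

```text
time_s: 13.37
eef_pos: [0.553, 0.3384, 0.2484]
tool_rot: [-89.5, 51.7, -94.4]
force: [-0.6, 0.1, -3.4]
width: 0.63
```

Emit:
{"name": "drive_tool", "arguments": {
  "rows": "0 0 -0.001 0;0 0 -0.002 0;0 0 -0.003 0;0 0 -0.003 0"
}}

```text
time_s: 13.7
eef_pos: [0.553, 0.3386, 0.2459]
tool_rot: [-89.5, 51.7, -94.4]
force: [0.8, -0.1, -3.3]
width: 0.633
```

```bash
python3 st.py; python3 -c "
from cyl import *
cap('wrist','w6');im=cv2.imread('pics/w6.png');cv2.imwrite('pics/w6b.png',cv2.resize(im,(780,585)))
held('w6',(335,270,455,410))"
```

```text
13.7 j [-30.6    50.793 -17.92   82.533  37.186  83.849 -67.061] p [0.553 0.339 0.246] F [ 0.791 -0.069 -3.342] 0.6328084540801864
toolx [-0.047 -0.618 -0.785] z [ 0.996 -0.084  0.006] tilt 38.26650903719159 leanaz -94.38449597058722 jawaz -4.81185677950987
grasp [0.546 0.248 0.13 ]
held: axis at grasp height [0.5462 0.2418] minus g [ 0.0001 -0.0058] tilt deg xy [-0.0497  0.1147] g [0.546  0.2477 0.1303] lowest z rel g -0.05403390873673328 7241 rms 0.0005302953216631863
```

View pics/w6b.png

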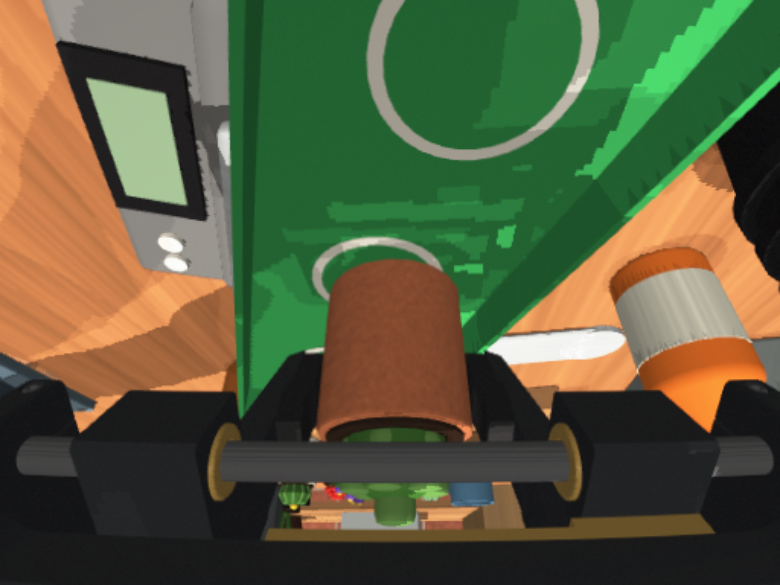

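Emit:
{"name": "drive_tool", "arguments": {
  "rows": "-0.0025 0.005 0 0;-0.005 0.009 0 0;-0.005 0.009 0 0;-0.005 0.009 0 0"
}}

```text
time_s: 14.08
eef_pos: [0.5475, 0.3483, 0.2455]
tool_rot: [-89.5, 51.7, -94.4]
force: [-0.2, 1.0, -3.0]
width: 0.635
```

```bash
cat > ov.py <<'E'
from cyl import *
def ov(f,marks,box=None,z=.078):
    im=cv2.imread(f'pics/{f}.png');im=cv2.resize(im,(780,585));s=780/512.
    for m in marks:
        t=np.linspace(0,2*np.pi,40);P=np.c_[m[0]+.028*np.cos(t),m[1]+.028*np.sin(t),np.full(40,z)]
        for q in proj('wrist',f,P)*s: cv2.circle(im,(int(q[0]),int(q[1])),1,(0,0,255),-1)
    cv2.imwrite(f'pics/{f}o.png',im)
E
python3 st.py; python3 -c "
from ov import *
cap('wrist','w7')
ov('w7',[(.5412,.2510),(.5774,.3388),(.505,.161)])
held('w7',(335,270,455,410))"
```

```text
14.0833 j [-31.37   50.998 -18.156  82.22   36.853  84.265 -67.648] p [0.547 0.348 0.246] F [-0.178  1.015 -3.024] 0.6345517892564757
toolx [-0.047 -0.618 -0.785] z [ 0.997 -0.083  0.005] tilt 38.26562743314142 leanaz -94.37843465671797 jawaz -4.7454342428782335
grasp [0.54  0.257 0.13 ]
held: axis at grasp height [0.5406 0.2515] minus g [ 0.0001 -0.0058] tilt deg xy [-0.0214  0.0976] g [0.5405 0.2573 0.1299] lowest z rel g -0.05393634901812072 7239 rms 0.0005236325667972556
```

View pics/w7o.png

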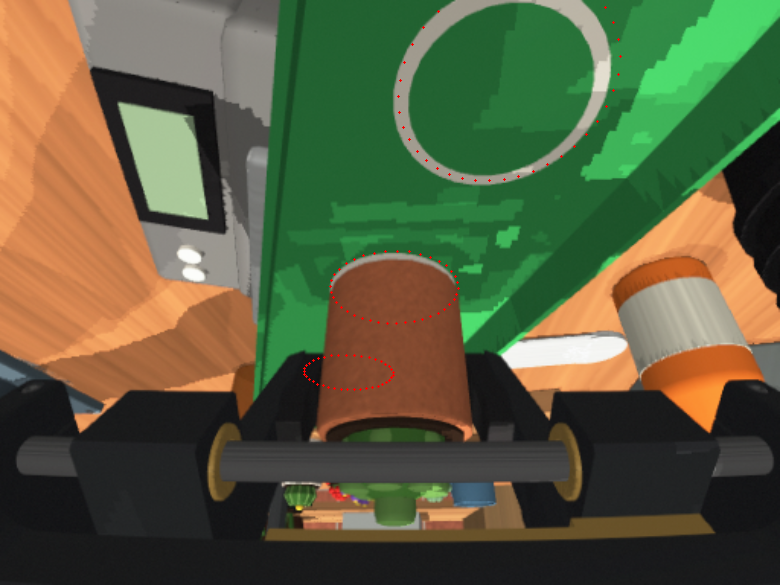

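Emit:
{"name": "drive_tool", "arguments": {
  "rows": "0 0 -0.001 0;0 0 -0.002 0;0 0 -0.0025 0;0 0 -0.003 0;0 0 -0.003 0"
}}

```text
time_s: 14.55
eef_pos: [0.548, 0.3474, 0.2424]
tool_rot: [-89.5, 51.7, -94.4]
force: [-0.8, 0.0, -3.2]
width: 0.629
```

Emit:
{"name": "drive_tool", "arguments": {
  "rows": "0 0 -0.0005 0;0 0 -0.001 0;0 0 -0.001 0"
}}

```text
time_s: 14.8
eef_pos: [0.548, 0.3475, 0.2416]
tool_rot: [-89.5, 51.7, -94.4]
force: [-0.5, 0.0, -1.2]
width: 0.63
```

Emit:
{"name": "drive_tool", "arguments": {
  "rows": "0 0 -0.0003 0;0 0 -0.0005 0;0 0 -0.0005 0"
}}

```text
time_s: 15.05
eef_pos: [0.548, 0.3475, 0.2415]
tool_rot: [-89.5, 51.7, -94.4]
force: [-1.7, -0.1, 3.2]
width: 0.633
```

Emit:
{"name": "drive_tool", "arguments": {
  "rows": "0 0 0 0;0 0 0 0;0 0 0 0;0 0 0 0",
  "grip": 76
}}

```text
time_s: 15.38
eef_pos: [0.548, 0.3475, 0.2409]
tool_rot: [-89.5, 51.7, -94.4]
force: [0.6, 0.5, 0.1]
width: 0.766
```

```bash
python3 st.py; python3 -c "
from ov import *
cap('wrist','w8')
ov('w8',[(.5412,.2510),(.576,.339),(.505,.161)])
held('w8',(335,270,455,410))"
```

```text
15.3833 j [-31.349  51.344 -18.061  82.254  36.96   83.934 -67.833] p [0.548 0.347 0.241] F [0.585 0.496 0.098] 0.7658268854062608
toolx [-0.048 -0.618 -0.785] z [ 0.996 -0.084  0.005] tilt 38.288038791822785 leanaz -94.41622147449229 jawaz -4.814282303665218
grasp [0.541 0.256 0.125]
held: axis at grasp height [0.541  0.2506] minus g [ 0.0001 -0.0059] tilt deg xy [-0.0911 -0.025 ] g [0.541  0.2565 0.1253] lowest z rel g -0.04928654855371739 7241 rms 0.0005118615316482512
```

View pics/w8o.png

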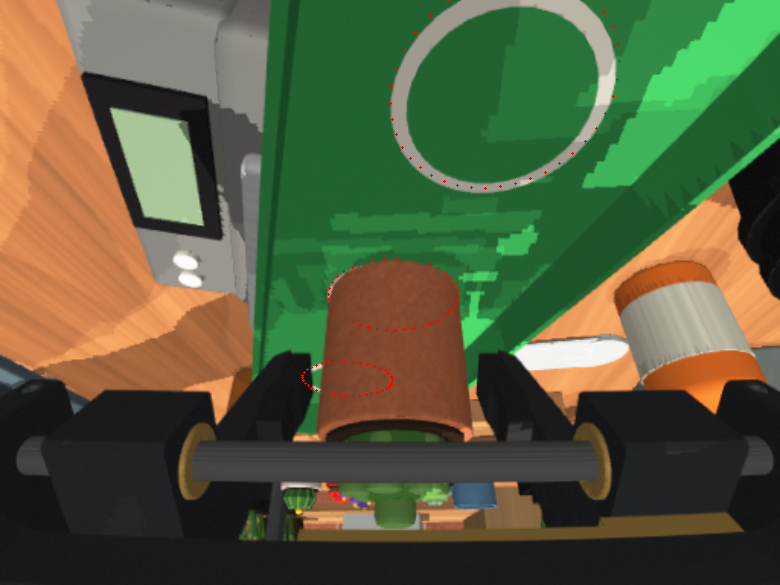

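Emit:
{"name": "drive_tool", "arguments": {
  "rows": "0.001 0.015 0.019 0;0.003 0.035 0.045 0;0.005 0.06 0.08 0;0.007 0.075 0.12 0;0.009 0.05 0.14 0;0.011 0.01 0.14 0;0.013 -0.03 0.14 0;0.015 -0.07 0.14 0",
  "grip": 80
}}

```text
time_s: 16.1
eef_pos: [0.5627, 0.2763, 0.3815]
tool_rot: [-89.4, 51.7, -94.3]
force: [1.9, -0.1, -1.0]
width: 0.799
```

Emit:
{"name": "drive_tool", "arguments": {
  "rows": "0.001 -0.04 0 0;0.002 -0.08 -0.01 0;0.003 -0.12 -0.035 0;0.005 -0.15 -0.06 0;0.007 -0.18 -0.085 0;0.009 -0.2 -0.11 0;0.01 -0.217 -0.13 0;0.01 -0.217 -0.13 0"
}}

```text
time_s: 16.77
eef_pos: [0.5715, 0.0556, 0.2477]
tool_rot: [-90.0, 51.4, -95.1]
force: [-0.4, -0.3, 0.3]
width: 0.798
```

```bash
python3 st.py; python3 -c "
from ov import *
cap('wrist','w9');cv2.imwrite('pics/w9b.png',cv2.resize(cv2.imread('pics/w9.png'),(780,585)))"
```

```text
16.7667 j [-10.387  41.507 -12.335 101.393  46.721  67.165 -56.476] p [0.572 0.056 0.248] F [-0.425 -0.283  0.318] 0.7983235752184611
toolx [-0.056 -0.621 -0.782] z [ 0.996 -0.089 -0.   ] tilt 38.58092886859049 leanaz -95.13854096457406 jawaz -5.1274221361387475
grasp [ 0.563 -0.036  0.133]
```

View pics/w9b.png

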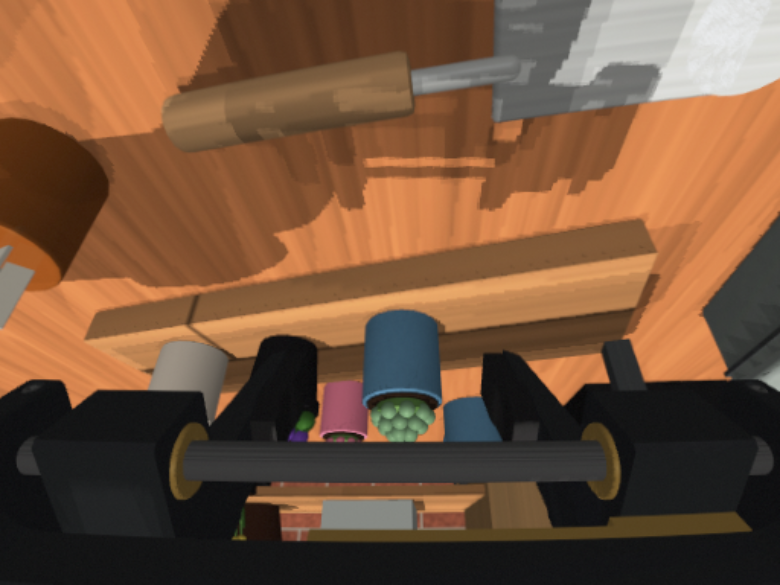

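```bash
python3 -c "
from ov import *
cyl('w9',(366,320,438,390)); cyl('w9',(156,350,215,385));cyl('w9',(260,345,310,375),r=.03)
P=pts('wrist','w9',(np.array([[10,280],[40,270],[60,150],[100,190],[5,300]])*512/780).astype(int));print(P)"
```

```text
w9 cyl [ 0.5572 -0.1678] rms 0.0005543298712315537 2001 z 0.04007848841660139 0.08789193237192507
w9 cyl [ 0.3734 -0.2016] rms 0.0007153167879310875 752 z 0.0400211654864748 0.06732500183542356
w9 cyl [ 0.4592 -0.2005] rms 0.0008456477552904458 166 z 0.04006278289573942 0.058069471474287815
[[ 0.3807 -0.0268  0.0727]
 [ 0.3881 -0.0322  0.0638]
 [ 0.3964 -0.0027  0.01  ]
 [ 0.4005 -0.0289  0.0113]
 [ 0.382  -0.0288  0.0827]]
```

```bash
python3 st.py
```

```text
16.8167 j [-10.501  41.376 -12.509 101.24   46.636  67.294 -56.44 ] p [0.572 0.059 0.25 ] F [ 1.029 -0.206 -0.149] 0.7961849801439228
toolx [-0.052 -0.619 -0.783] z [ 0.996 -0.087  0.002] tilt 38.43554205455373 leanaz -94.84286082611574 jawaz -4.987581358793306
grasp [ 0.565 -0.033  0.134]
```

Emit:
{"name": "drive_tool", "arguments": {
  "rows": "-0.001 -0.015 -0.025 0;-0.002 -0.03 -0.052 0;-0.003 -0.055 -0.054 0;-0.004 -0.08 -0.054 0;-0.006 -0.105 -0.054 0;-0.007 -0.125 -0.054 0;-0.0075 -0.137 -0.054 0;-0.0075 -0.137 -0.054 0"
}}

```text
time_s: 17.48
eef_pos: [0.566, -0.0779, 0.1984]
tool_rot: [-89.3, 51.6, -94.4]
force: [0.5, -1.3, 0.1]
width: 0.795
```

Emit:
{"name": "drive_tool", "arguments": {
  "rows": "0 0 0 0;0 0 0 0"
}}

```text
time_s: 17.65
eef_pos: [0.5662, -0.074, 0.1974]
tool_rot: [-89.4, 51.8, -94.2]
force: [-0.8, 0.1, 0.7]
width: 0.802
```

```bash
python3 st.py; python3 -c "
from ov import *
cap('wrist','w10');cv2.imwrite('pics/w10b.png',cv2.resize(cv2.imread('pics/w10.png'),(780,585)))"
```

```text
17.65 j [ -1.56   44.152  -7.352 105.852  55.168  55.228 -54.902] p [ 0.566 -0.074  0.197] F [-0.772  0.052  0.727] 0.801515364681517
toolx [-0.045 -0.616 -0.786] z [ 0.997 -0.081  0.007] tilt 38.16977183103169 leanaz -94.1774217534407 jawaz -4.66049478829391
grasp [ 0.56  -0.165  0.082]
```

View pics/w10b.png

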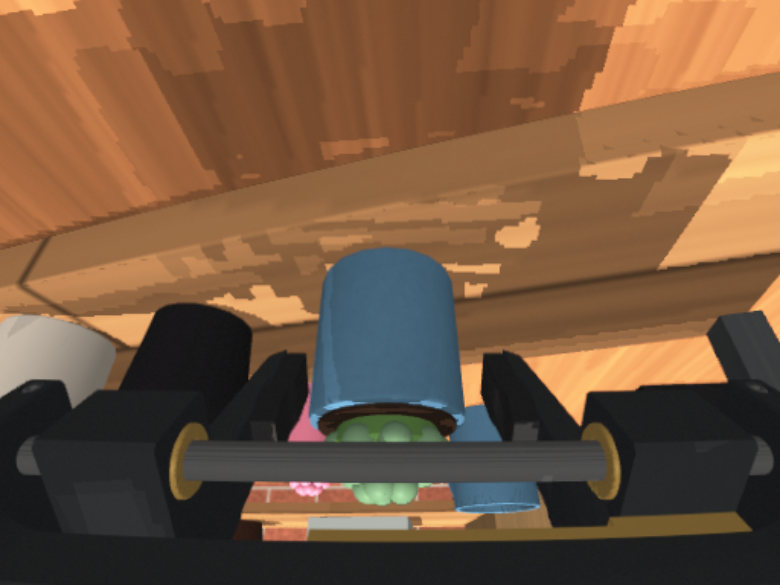

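Emit:
{"name": "drive_tool", "arguments": {
  "rows": "-0.0025 -0.003 -0.002 0;-0.0025 -0.003 -0.002 0;-0.0025 -0.003 -0.002 0"
}}

```text
time_s: 17.95
eef_pos: [0.5627, -0.0791, 0.1948]
tool_rot: [-89.6, 51.7, -94.4]
force: [-0.2, -0.2, 0.6]
width: 0.804
```

Emit:
{"name": "drive_tool", "arguments": {
  "rows": "0 0 0 0;0 0 0 0;0 0 0 0;0 0 0 0;0 0 0 0",
  "grip": 50,
  "newtons": 18
}}

```text
time_s: 18.37
eef_pos: [0.563, -0.0794, 0.195]
tool_rot: [-89.5, 51.7, -94.4]
force: [-0.0, 0.9, -0.7]
width: 0.628
```

Emit:
{"name": "drive_tool", "arguments": {
  "rows": "0 0 0.006 0;-0.002 0.01 0.012 0;-0.007 0.04 0.015 0;-0.014 0.08 0.02 0;-0.02 0.12 0.04 0;-0.02 0.15 0.07 0;-0.02 0.17 0.1 0;-0.02 0.19 0.13 0"
}}

```text
time_s: 19.03
eef_pos: [0.5419, 0.1139, 0.3269]
tool_rot: [-89.6, 51.8, -94.3]
force: [0.4, -1.1, -2.4]
width: 0.625
```

```bash
python3 st.py; python3 -c "
from ov import *
cap('wrist','w11');cv2.imwrite('pics/w11b.png',cv2.resize(cv2.imread('pics/w11.png'),(780,585)));held('w11',(335,270,455,410))"
```

```text
19.0333 j [-14.097  33.928 -15.618 101.685  41.479  74.897 -55.537] p [0.542 0.114 0.327] F [ 0.396 -1.051 -2.406] 0.6252424043297714
toolx [-0.046 -0.616 -0.786] z [ 0.997 -0.081  0.004] tilt 38.18563665532903 leanaz -94.30234882301545 jawaz -4.628022273689882
grasp [0.535 0.023 0.211]
held: axis at grasp height [0.5359 0.0253] minus g [0.0008 0.0022] tilt deg xy [-0.0432 -0.7747] g [0.5351 0.023  0.2112] lowest z rel g -0.045749292405041164 7243 rms 0.0007906730383572452
```

View pics/w11b.png

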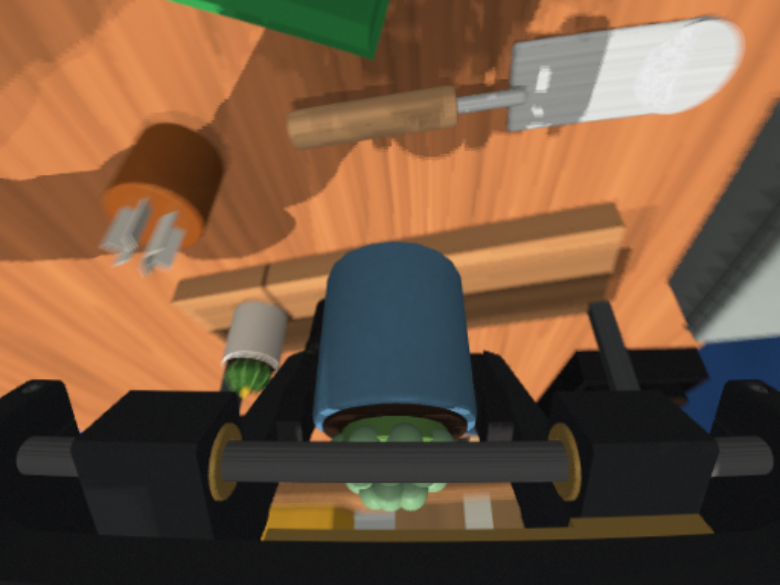

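Emit:
{"name": "drive_tool", "arguments": {
  "rows": "0 0.015 0.03 0;0 0.035 0.06 0;0.01 0.075 0.075 0;0.015 0.115 0.075 0;0.02 0.155 0.075 0;0.025 0.195 0.075 0;0.03 0.235 0.075 0;0.035 0.275 0.075 0"
}}

```text
time_s: 19.75
eef_pos: [0.5772, 0.3877, 0.4002]
tool_rot: [-89.6, 51.7, -94.4]
force: [0.9, 0.5, -2.1]
width: 0.626
```

Emit:
{"name": "drive_tool", "arguments": {
  "rows": "0.005 0.038 0 0;0.005 0.038 -0.03 0;0.005 0.038 -0.06 0;0.005 0.038 -0.06 0;0.005 0.038 -0.06 0"
}}

```text
time_s: 20.17
eef_pos: [0.5822, 0.4233, 0.3386]
tool_rot: [-89.8, 51.5, -94.6]
force: [-0.0, 1.1, -2.2]
width: 0.629
```

```bash
python3 st.py; python3 -c "
from ov import *
cap('wrist','w12');ov('w12',[(.5412,.2508),(.5765,.339),(.505,.161)]);held('w12',(335,270,455,410))"
```

```text
20.1667 j [-35.455  51.965 -18.407  65.422  35.1    98.6   -61.649] p [0.582 0.423 0.339] F [-0.044  1.078 -2.231] 0.6294074747966388
toolx [-0.05  -0.62  -0.783] z [ 0.997 -0.083  0.002] tilt 38.480040705455586 leanaz -94.6188651345873 jawaz -4.779282624452229
grasp [0.575 0.332 0.223]
held: axis at grasp height [0.5756 0.3341] minus g [0.0008 0.0022] tilt deg xy [ 0.0157 -0.6589] g [0.5748 0.3319 0.2233] lowest z rel g -0.04571907634627875 7244 rms 0.0007962732740850534
```

View pics/w12o.png

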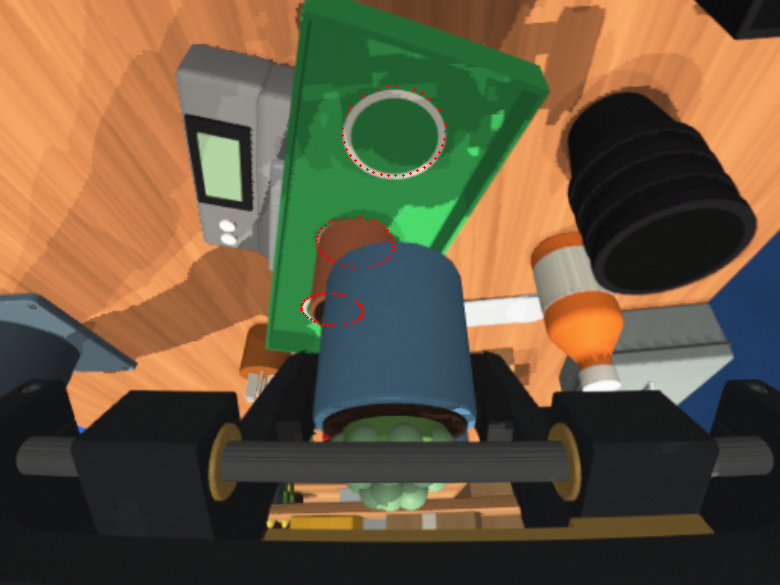

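Emit:
{"name": "drive_tool", "arguments": {
  "rows": "0 0.002 -0.025 0;0 0.002 -0.05 0;0 0.002 -0.065 0;0 0.002 -0.075 0;0 0.002 -0.083 0;0 0.002 -0.087 0;0 0.002 -0.087 0;0 0.002 -0.087 0"
}}

```text
time_s: 20.88
eef_pos: [0.5832, 0.4257, 0.254]
tool_rot: [-89.4, 51.7, -94.4]
force: [0.4, -0.7, -1.4]
width: 0.629
```

```bash
python3 st.py; python3 -c "
from ov import *
cap('wrist','w13');ov('w13',[(.5412,.2508),(.5762,.3388),(.505,.161)]);held('w13',(335,270,455,410))"
```

```text
20.8833 j [-35.672  57.389 -17.963  66.813  36.103  92.428 -64.939] p [0.583 0.426 0.254] F [ 0.446 -0.727 -1.426] 0.6291584726528293
toolx [-0.047 -0.617 -0.785] z [ 0.996 -0.084  0.006] tilt 38.25060131011597 leanaz -94.365744095437 jawaz -4.821833885228454
grasp [0.576 0.335 0.138]
held: axis at grasp height [0.5771 0.337 ] minus g [0.0008 0.0022] tilt deg xy [-0.188  -0.8565] g [0.5763 0.3348 0.1383] lowest z rel g -0.04532727006854943 7240 rms 0.0008054960658626124
```

View pics/w13o.png

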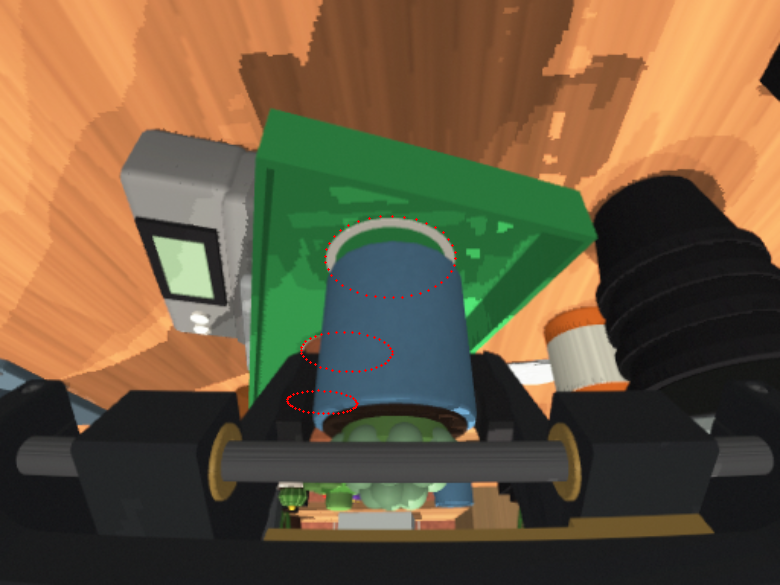

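Emit:
{"name": "drive_tool", "arguments": {
  "rows": "-0.001 0.0012 -0.003 0;-0.001 0.0012 -0.006 0;-0.001 0.0012 -0.008 0;-0.001 0.0012 -0.009 0;-0.001 0.0012 -0.0095 0;-0.001 0.0012 -0.0095 0;-0.001 0.0012 -0.0095 0"
}}

```text
time_s: 21.52
eef_pos: [0.582, 0.4267, 0.2435]
tool_rot: [-89.5, 51.7, -94.4]
force: [0.1, 0.5, -2.9]
width: 0.628
```

Emit:
{"name": "drive_tool", "arguments": {
  "rows": "0 0 -0.0004 0;0 0 -0.0008 0;0 0 -0.0008 0"
}}

```text
time_s: 21.77
eef_pos: [0.582, 0.4268, 0.2431]
tool_rot: [-89.5, 51.7, -94.4]
force: [0.3, -0.5, -0.5]
width: 0.623
```

Emit:
{"name": "drive_tool", "arguments": {
  "rows": "0 0 -0.0003 0;0 0 -0.0003 0"
}}

```text
time_s: 21.93
eef_pos: [0.582, 0.4268, 0.243]
tool_rot: [-89.5, 51.7, -94.4]
force: [-0.2, 0.3, 1.9]
width: 0.626
```

Emit:
{"name": "drive_tool", "arguments": {
  "rows": "0 0 0 0;0 0 0 0;0 0 0 0;0 0 0 0",
  "grip": 76
}}

```text
time_s: 22.27
eef_pos: [0.582, 0.4266, 0.2423]
tool_rot: [-89.5, 51.7, -94.4]
force: [-0.6, 0.7, 0.4]
width: 0.762
```

```bash
python3 st.py; python3 -c "
from ov import *
cap('wrist','w14');ov('w14',[(.5412,.2508),(.5762,.3388),(.505,.161)]);held('w14',(335,270,455,410))"
```

```text
22.2667 j [-35.804  58.183 -17.902  66.936  36.204  91.72  -65.403] p [0.582 0.427 0.242] F [-0.6    0.703  0.357] 0.7617562484732208
toolx [-0.048 -0.618 -0.785] z [ 0.996 -0.084  0.005] tilt 38.29758894942854 leanaz -94.42228988660958 jawaz -4.813765992771993
grasp [0.575 0.336 0.127]
held: axis at grasp height [0.5758 0.3381] minus g [0.0008 0.0024] tilt deg xy [-0.1472 -0.5564] g [0.5749 0.3356 0.1267] lowest z rel g -0.04490622410447108 7246 rms 0.0007091798692894685
```

View pics/w14o.png

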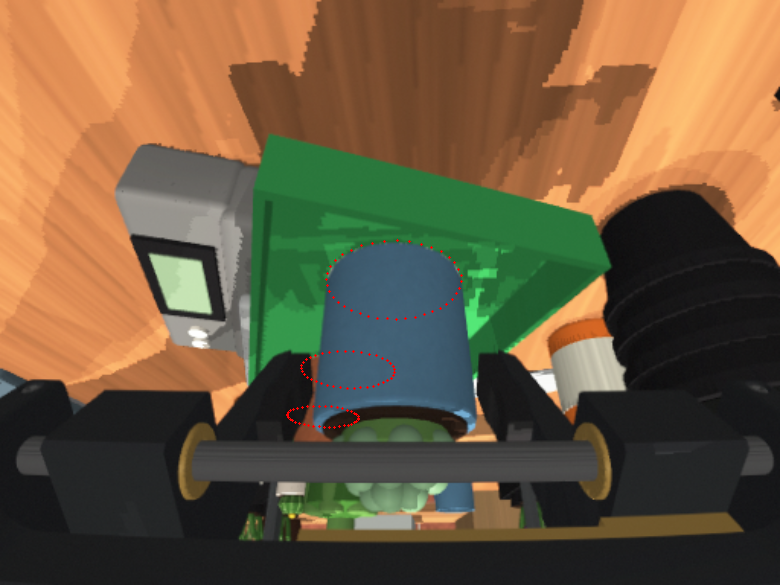

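Emit:
{"name": "drive_tool", "arguments": {
  "rows": "0.001 0.015 0.019 0;0.003 0.035 0.045 0;0.004 0.055 0.08 0;0.003 0.06 0.12 0;-0.01 0.04 0.15 0.02;-0.025 0.005 0.15 0.04;-0.04 -0.03 0.15 0.06;-0.055 -0.065 0.15 0.08",
  "grip": 80
}}

```text
time_s: 22.98
eef_pos: [0.526, 0.3604, 0.393]
tool_rot: [-89.4, 51.8, -89.7]
force: [0.7, -0.1, 0.4]
width: 0.799
```

Emit:
{"name": "drive_tool", "arguments": {
  "rows": "-0.015 -0.035 0 0.01;-0.03 -0.07 0 0.02;-0.045 -0.105 0 0.03;-0.06 -0.14 0 0.03;-0.075 -0.175 0 0.03;-0.09 -0.21 0 0.03;-0.105 -0.245 -0.01 0.03;-0.12 -0.28 -0.02 0.03"
}}

```text
time_s: 23.65
eef_pos: [0.4061, 0.0802, 0.3728]
tool_rot: [-89.3, 51.7, -88.0]
force: [1.6, -0.4, -0.9]
width: 0.798
```

Emit:
{"name": "drive_tool", "arguments": {
  "rows": "-0.014 -0.03 -0.01 0;-0.028 -0.06 -0.03 0;-0.036 -0.085 -0.045 0;-0.036 -0.085 -0.045 0;-0.036 -0.085 -0.045 0"
}}

```text
time_s: 24.07
eef_pos: [0.3703, -0.0042, 0.3273]
tool_rot: [-89.6, 51.7, -88.3]
force: [0.4, 0.0, 0.8]
width: 0.802
```

```bash
python3 st.py; python3 -c "
from ov import *
cap('wrist','w15');cv2.imwrite('pics/w15b.png',cv2.resize(cv2.imread('pics/w15.png'),(780,585)))"
```

```text
24.0667 j [ -8.715  16.899 -14.41  131.139  47.403  59.589 -56.58 ] p [ 0.37  -0.004  0.327] F [0.369 0.041 0.846] 0.8022711365801886
toolx [ 0.018 -0.62  -0.784] z [1.    0.024 0.004] tilt 38.334289148309466 leanaz -88.32470415341879 jawaz 1.367776267534346
grasp [ 0.373 -0.096  0.212]
```

View pics/w15b.png

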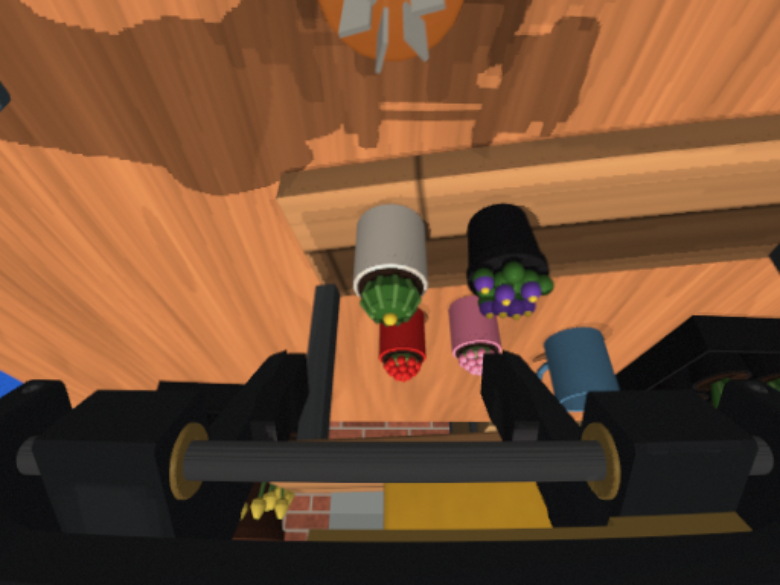

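```bash
python3 -c "
from ov import *
cyl('w15',(358,215,425,265)); cyl('w15',(470,210,530,258),r=.03)
s=512/780
P=pts('wrist','w15',(np.array([[350,20],[380,60],[420,50],[430,5],[400,30],[360,40]])*s).astype(int));print(P)
P=pts('wrist','w15',(np.array([[485,285],[505,295],[545,285],[515,270],[535,295]])*s).astype(int));print(P)"; python3 st.py
```

```text
w15 cyl [ 0.3731 -0.201 ] rms 0.0004662824907744927 1345 z 0.040000435110514626 0.08794320234489261
w15 cyl [ 0.4616 -0.1982] rms 0.0018329246658831877 1050 z 0.04008098664905915 0.08543685721933555
[[ 0.355  -0.0225  0.0867]
 [ 0.3669 -0.0326  0.0967]
 [ 0.3822 -0.0286  0.0957]
 [ 0.3851 -0.014   0.0934]
 [ 0.3752 -0.0349  0.0638]
 [ 0.3574 -0.0399  0.0638]]
[[ 0.438  -0.178   0.1019]
 [ 0.4518 -0.1813  0.1071]
 [ 0.482  -0.1831  0.0977]
 [ 0.4574 -0.168   0.0962]
 [ 0.4725 -0.1801  0.1076]]
24.1167 j [ -8.773  16.897 -14.484 131.016  47.391  59.599 -56.576] p [ 0.371 -0.003  0.328] F [-0.465 -0.168 -0.425] 0.8027095591760744
toolx [ 0.021 -0.619 -0.785] z [1.    0.026 0.006] tilt 38.27173567721733 leanaz -88.08332104991199 jawaz 1.477433875189028
grasp [ 0.374 -0.094  0.212]
```

Emit:
{"name": "drive_tool", "arguments": {
  "rows": "0 -0.02 -0.026 0;0 -0.04 -0.05 0;-0.001 -0.06 -0.074 0;-0.001 -0.077 -0.095 0;-0.001 -0.09 -0.111 0;-0.001 -0.1 -0.123 0;-0.001 -0.107 -0.13 0;-0.001 -0.107 -0.13 0"
}}

```text
time_s: 24.78
eef_pos: [0.3711, -0.1103, 0.1966]
tool_rot: [-89.5, 51.7, -88.1]
force: [0.1, -1.2, 1.1]
width: 0.799
```

Emit:
{"name": "drive_tool", "arguments": {
  "rows": "0 0 0 0;0 0 0 0"
}}

```text
time_s: 24.95
eef_pos: [0.3711, -0.1092, 0.1979]
tool_rot: [-89.3, 51.7, -87.9]
force: [0.9, -0.0, 0.1]
width: 0.8
```

```bash
python3 st.py; python3 -c "
from ov import *
cap('wrist','w16');cv2.imwrite('pics/w16b.png',cv2.resize(cv2.imread('pics/w16.png'),(780,585)))"
```

```text
24.95 j [ -1.891  34.491  -4.295 135.13   75.13   42.335 -75.293] p [ 0.371 -0.109  0.198] F [ 0.933 -0.049  0.131] 0.8001135605435404
toolx [ 0.023 -0.619 -0.785] z [1.    0.028 0.007] tilt 38.258074675496054 leanaz -87.8831414245303 jawaz 1.579136747266567
grasp [ 0.374 -0.2    0.082]
```

View pics/w16b.png

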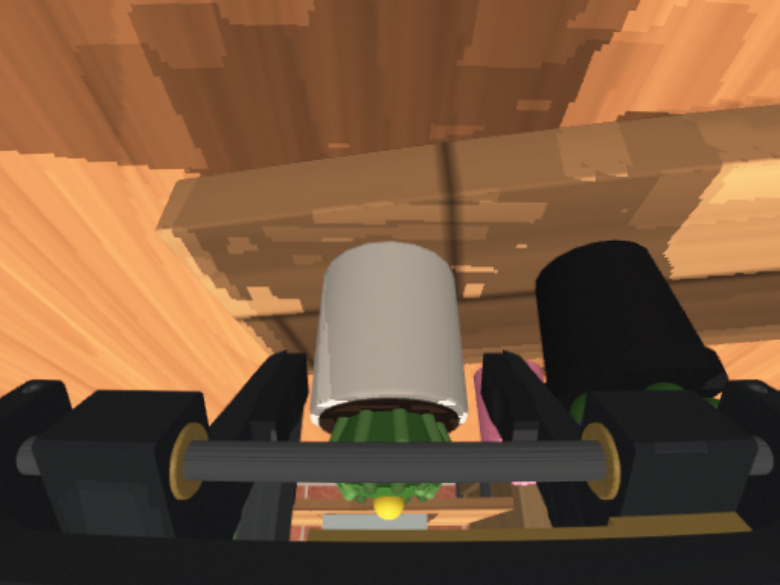

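Emit:
{"name": "drive_tool", "arguments": {
  "rows": "-0.001 -0.001 -0.002 0;-0.001 -0.001 -0.002 0;-0.001 -0.001 -0.002 0;-0.001 -0.001 -0.002 0;-0.001 -0.001 -0.002 0;-0.001 -0.001 -0.002 0",
  "grip": 50,
  "newtons": 18
}}

```text
time_s: 25.5
eef_pos: [0.3691, -0.111, 0.1956]
tool_rot: [-89.5, 51.7, -88.1]
force: [-1.5, 2.8, 4.8]
width: 0.629
```

Emit:
{"name": "drive_tool", "arguments": {
  "rows": "0 0 0.006 0;-0.001 0.01 0.014 0;-0.003 0.03 0.03 0;-0.005 0.055 0.052 0;-0.007 0.08 0.08 0;-0.009 0.1 0.11 0;-0.01 0.12 0.14 0;-0.01 0.14 0.17 0"
}}

```text
time_s: 26.17
eef_pos: [0.3577, 0.0295, 0.3669]
tool_rot: [-89.7, 51.8, -88.2]
force: [1.9, -1.0, -2.7]
width: 0.629
```

```bash
python3 st.py; python3 -c "
from ov import *
cap('wrist','w17');cv2.imwrite('pics/w17b.png',cv2.resize(cv2.imread('pics/w17.png'),(780,585)));held('w17',(335,270,455,410))"
```

```text
26.1667 j [-11.107  12.054 -17.409 129.574  41.329  65.769 -53.943] p [0.358 0.03  0.367] F [ 1.949 -0.952 -2.734] 0.6286758461904979
toolx [ 0.019 -0.618 -0.786] z [1.    0.026 0.004] tilt 38.221831082783886 leanaz -88.2429116743028 jawaz 1.4969707742987537
grasp [ 0.361 -0.062  0.251]
held: axis at grasp height [ 0.3611 -0.0608] minus g [0.0006 0.0008] tilt deg xy [ 0.071  -0.8501] g [ 0.3605 -0.0616  0.2512] lowest z rel g -0.04693445433802973 7249 rms 0.0008173668839520211
```

View pics/w17b.png

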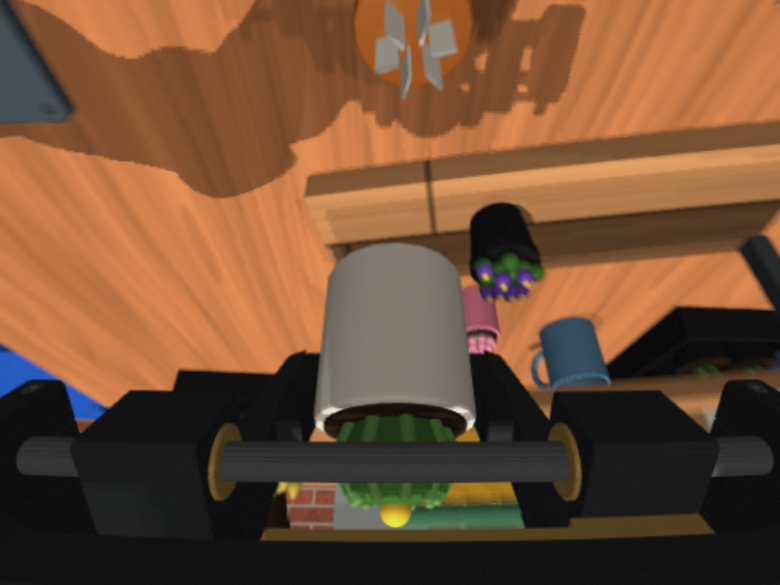

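```bash
cat > t7.py <<'E'
from t5 import *
q=np.array([-11.107,12.054,-17.409,129.574,41.329,65.769,-53.943]);M=R.from_euler('xyz',[-89.7,51.8,-88.2],degrees=True).as_matrix()
q=path(q,M,[((.06,.158,.02),1.22)],n=10)
M=R.from_euler('z',1.22).as_matrix()@M
path(q,M,[((0,0,-.12),0),((0,0,-.02),0)],n=8)
E
python3 t7.py
```

```text
[0.41 0.22 0.38] err 0.0002387713452182396 6.7128200195416795e-06 az -18.29915459158681 q [-16.28  11.82 -27.03 126.73  66.64  40.46 -22.65]
[0.41 0.22 0.26] err 0.0005049381446095148 1.1548784316109314e-05 az -18.299160089653256 q [-21.51  27.19 -22.31 130.2   92.3   40.28 -51.29]
[0.41 0.22 0.24] err 7.86894847490905e-05 1.7963958164860332e-06 az -18.29915082225278 q [-22.09  30.06 -21.69 130.33  96.31  40.94 -55.66]
```

Emit:
{"name": "drive_tool", "arguments": {
  "rows": "0 0.01 0.01 0.12;0.005 0.03 0.02 0.24;0.01 0.05 0.02 0.36;0.02 0.07 0.02 0.48;0.03 0.09 0.02 0.6;0.04 0.11 0.02 0.72;0.045 0.13 0.02 0.84;0.05 0.145 0.02 0.96"
}}

```text
time_s: 26.88
eef_pos: [0.4088, 0.1749, 0.385]
tool_rot: [-89.6, 51.8, -32.8]
force: [-0.6, -1.5, -2.9]
width: 0.629
```

Emit:
{"name": "drive_tool", "arguments": {
  "rows": "0.005 0.007 0 0.1;0.01 0.013 0 0.2;0.01 0.013 -0.01 0.26;0.01 0.013 -0.02 0.26;0.01 0.013 -0.02 0.26"
}}

```text
time_s: 27.3
eef_pos: [0.418, 0.1854, 0.3634]
tool_rot: [-89.8, 51.9, -18.5]
force: [-0.5, -0.4, -2.7]
width: 0.625
```

```bash
python3 st.py; python3 -c "
from ov import *
cap('wrist','w18');ov('w18',[(.5412,.2508),(.5762,.3388),(.505,.161)]);held('w18',(335,270,455,410))"
```

```text
27.3 j [-17.097  14.445 -26.124 127.854  70.222  41.46  -26.548] p [0.418 0.185 0.363] F [-0.538 -0.383 -2.735] 0.6248832304711739
toolx [ 0.585 -0.196 -0.787] z [0.32  0.947 0.002] tilt 38.111157364409216 leanaz -18.515636061402052 jawaz 71.33690736042927
grasp [0.504 0.156 0.248]
held: axis at grasp height [0.5042 0.1571] minus g [0.     0.0006] tilt deg xy [ 1.0089 -0.1223] g [0.5042 0.1565 0.2475] lowest z rel g -0.04630201193797204 7241 rms 0.0008405493703957351
```

View pics/w18o.png

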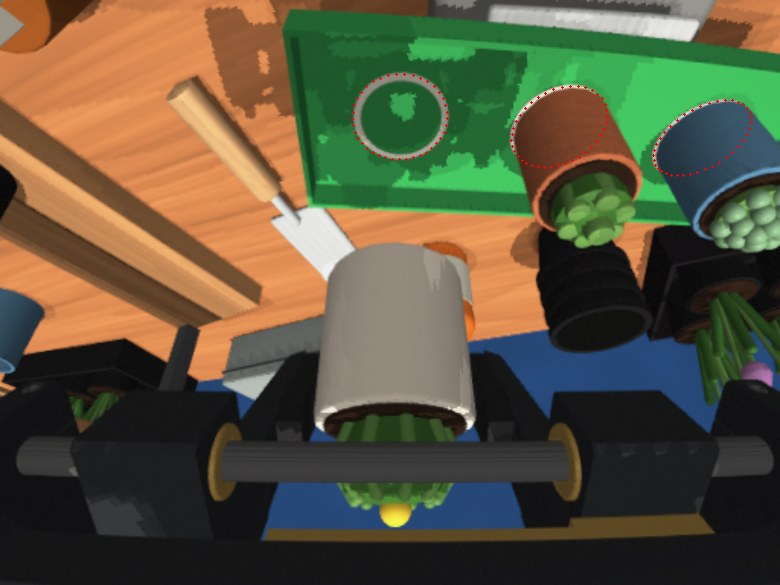

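Emit:
{"name": "drive_tool", "arguments": {
  "rows": "0.001 0.004 -0.025 0;0.001 0.004 -0.05 0;0.001 0.004 -0.072 0;0.001 0.004 -0.088 0;0.001 0.004 -0.098 0;0.001 0.004 -0.104 0;0.001 0.004 -0.108 0;0.001 0.004 -0.108 0"
}}

```text
time_s: 28.02
eef_pos: [0.42, 0.1907, 0.2573]
tool_rot: [-89.5, 51.7, -18.3]
force: [-0.5, -0.7, -2.2]
width: 0.633
```

Emit:
{"name": "drive_tool", "arguments": {
  "rows": "0 0 0 0;0 0 0 0"
}}

```text
time_s: 28.18
eef_pos: [0.4202, 0.1909, 0.2582]
tool_rot: [-89.4, 51.7, -18.2]
force: [-0.6, -0.0, -2.9]
width: 0.628
```

```bash
python3 st.py; python3 -c "
from ov import *
cap('wrist','w19');ov('w19',[(.5412,.2508),(.5762,.3388),(.505,.161)]);held('w19',(335,270,455,410))"
```

```text
28.1833 j [-21.102  28.37  -23.177 130.612  92.101  42.411 -51.609] p [0.42  0.191 0.258] F [-0.553 -0.009 -2.902] 0.6279612984771772
toolx [ 0.59  -0.193 -0.784] z [0.319 0.948 0.006] tilt 38.34648335346381 leanaz -18.163100463591732 jawaz 71.38062052282277
grasp [0.507 0.162 0.143]
held: axis at grasp height [0.507  0.1629] minus g [-0.      0.0005] tilt deg xy [ 0.6373 -0.2923] g [0.5071 0.1624 0.1426] lowest z rel g -0.04615616161776587 7241 rms 0.0008284366154184098
```

View pics/w19o.png

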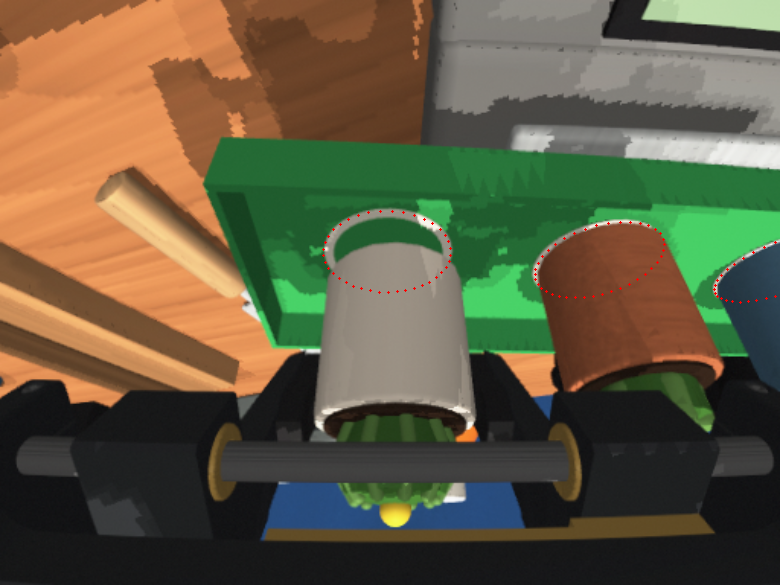

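Emit:
{"name": "drive_tool", "arguments": {
  "rows": "-0.0012 -0.0015 -0.004 0;-0.0012 -0.0015 -0.007 0;-0.0012 -0.0015 -0.01 0;-0.0012 -0.0015 -0.0115 0;-0.0012 -0.0015 -0.0125 0;-0.0012 -0.0015 -0.013 0;-0.0012 -0.0015 -0.013 0"
}}

```text
time_s: 28.82
eef_pos: [0.4187, 0.1893, 0.2443]
tool_rot: [-89.5, 51.7, -18.2]
force: [0.4, -0.0, -2.8]
width: 0.631
```

Emit:
{"name": "drive_tool", "arguments": {
  "rows": "0 0 -0.0004 0;0 0 -0.0008 0;0 0 -0.0008 0"
}}

```text
time_s: 29.07
eef_pos: [0.4188, 0.1893, 0.2437]
tool_rot: [-89.5, 51.7, -18.2]
force: [0.5, 0.5, -2.5]
width: 0.63
```

Emit:
{"name": "drive_tool", "arguments": {
  "rows": "0 0 -0.0004 0;0 0 -0.0008 0;0 0 -0.0008 0"
}}

```text
time_s: 29.32
eef_pos: [0.4187, 0.1893, 0.2434]
tool_rot: [-89.5, 51.6, -18.2]
force: [-4.8, -0.0, 6.5]
width: 0.629
```

```bash
python3 st.py; python3 -c "
from ov import *
cap('wrist','w20');ov('w20',[(.5412,.2508),(.5762,.3388),(.505,.161)]);held('w20',(335,270,455,410))"
```

```text
29.3167 j [-21.291  30.372 -22.966 131.055  95.161  43.037 -54.953] p [0.419 0.189 0.243] F [-4.754 -0.035  6.537] 0.6288597175195184
toolx [ 0.59  -0.194 -0.784] z [0.319 0.948 0.005] tilt 38.40054408066527 leanaz -18.200780911048433 jawaz 71.40241442856764
grasp [0.506 0.161 0.128]
held: axis at grasp height [0.5056 0.1613] minus g [-0.      0.0005] tilt deg xy [ 0.7664 -0.2699] g [0.5057 0.1607 0.128 ] lowest z rel g -0.04666196647805619 7243 rms 0.0007957139769301789
```

View pics/w20o.png

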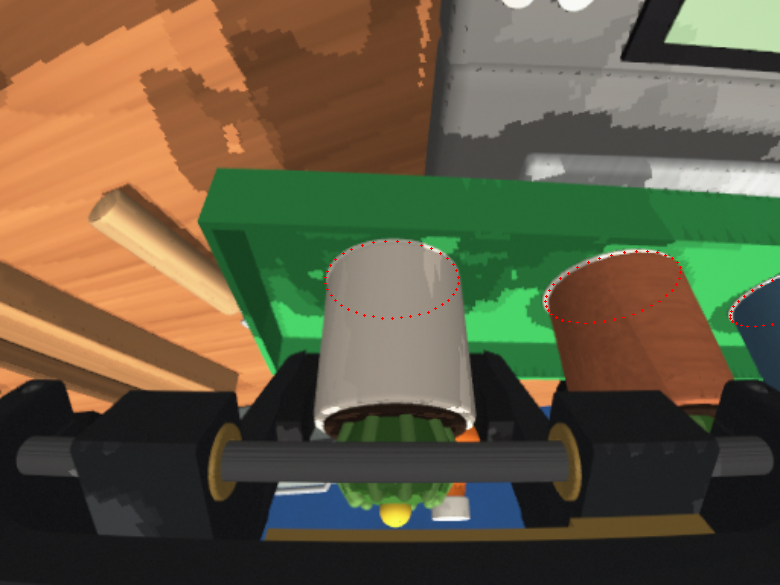

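Emit:
{"name": "drive_tool", "arguments": {
  "rows": "0 0 0.0004 0;0 0 0.0004 0;0 0 0.0004 0"
}}

```text
time_s: 29.62
eef_pos: [0.4188, 0.1893, 0.2435]
tool_rot: [-89.5, 51.7, -18.2]
force: [-3.7, -1.1, 5.4]
width: 0.631
```

Emit:
{"name": "drive_tool", "arguments": {
  "rows": "0 0 0 0;0 0 0 0;0 0 0 0;0 0 0 0",
  "grip": 74
}}

```text
time_s: 29.95
eef_pos: [0.4188, 0.1893, 0.2432]
tool_rot: [-89.5, 51.7, -18.2]
force: [0.3, -0.5, 0.5]
width: 0.739
```

```bash
python3 st.py; python3 -c "
from ov import *
cap('wrist','w21');ov('w21',[(.5412,.2508),(.5762,.3388),(.505,.161)]);held('w21',(335,270,455,410))"
```

```text
29.95 j [-21.274  30.389 -22.936 131.028  95.082  42.926 -54.87 ] p [0.419 0.189 0.243] F [ 0.315 -0.453  0.533] 0.7390032566459666
toolx [ 0.589 -0.194 -0.785] z [0.319 0.948 0.005] tilt 38.289561919154096 leanaz -18.21512628490974 jawaz 71.38672581392574
grasp [0.506 0.161 0.128]
held: axis at grasp height [0.5055 0.1613] minus g [0.     0.0006] tilt deg xy [ 0.5976 -0.1974] g [0.5055 0.1607 0.1276] lowest z rel g -0.046421276661204436 7243 rms 0.0007407145682425582
```

View pics/w21o.png

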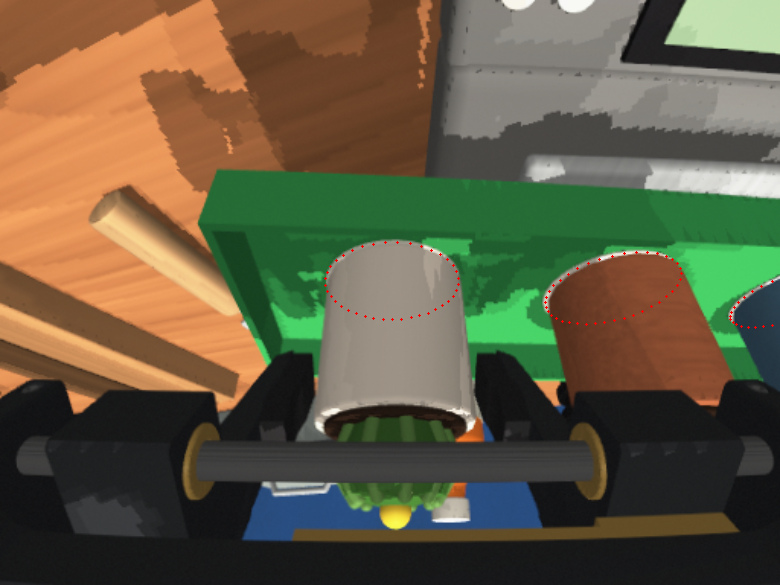

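Emit:
{"name": "drive_tool", "arguments": {
  "rows": "-0.004 0.001 0.01 0;-0.012 0.004 0.03 0;-0.022 0.007 0.06 0;-0.03 0.01 0.095 0;-0.035 0.012 0.13 0;-0.035 0.012 0.165 0;-0.035 0.012 0.2 0;-0.035 0.012 0.2 0"
}}

```text
time_s: 30.67
eef_pos: [0.3846, 0.2026, 0.4496]
tool_rot: [-88.8, 51.3, -17.6]
force: [1.6, 1.0, 0.1]
width: 0.739
```

```bash
python3 st.py; python3 -c "
from ov import *
cap('wrist','w22');ov('w22',[(.5412,.2508),(.5762,.3388),(.505,.161)])
cap('side','s22');im=cv2.imread('pics/s22.png');cv2.imwrite('pics/s22b.png',cv2.resize(im,(780,585)))
cap('top','t22');im=cv2.imread('pics/t22.png');cv2.imwrite('pics/t22b.png',cv2.resize(im,(780,585)))"
```

```text
30.6667 j [-17.547   3.673 -29.083 124.94   53.702  46.754 -11.697] p [0.385 0.203 0.45 ] F [1.58  0.957 0.072] 0.7386054332562522
toolx [ 0.596 -0.189 -0.78 ] z [0.318 0.948 0.013] tilt 38.717346839156036 leanaz -17.60348155362355 jawaz 71.44731709175109
grasp [0.472 0.175 0.335]
```

View pics/w22o.png

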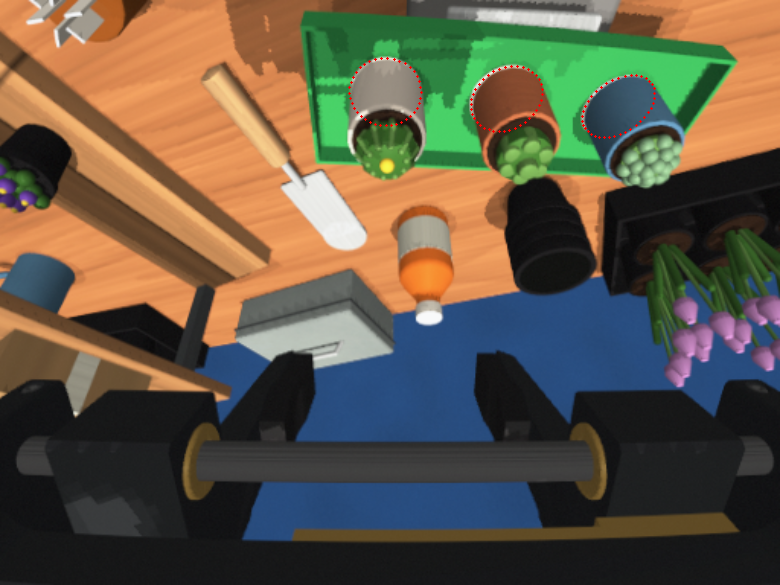

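View pics/s22b.png

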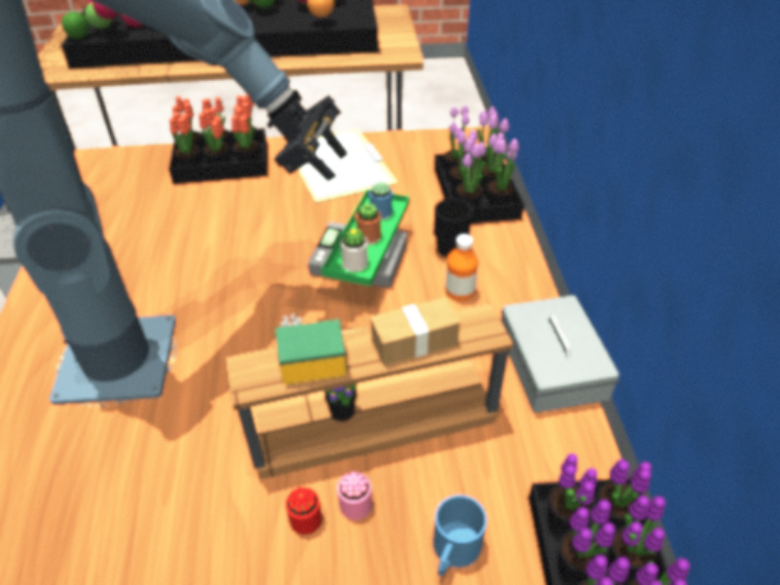

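View pics/t22b.png

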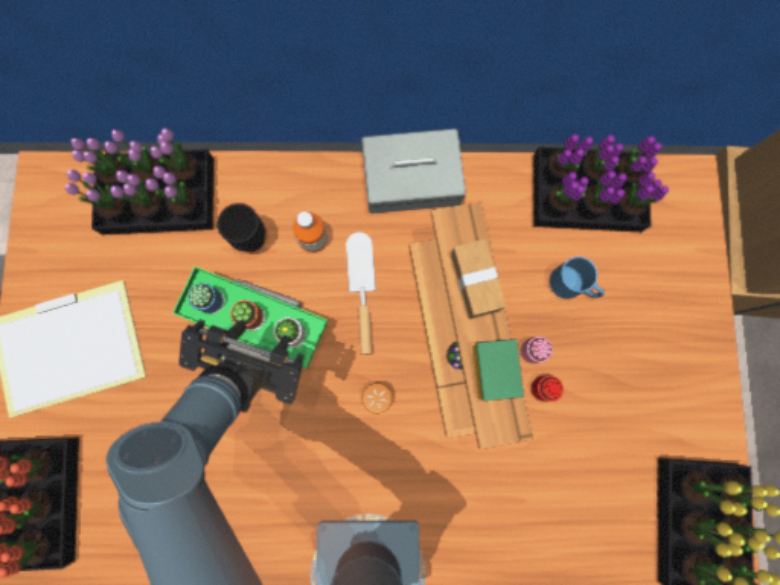

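Emit:
{"name": "drive_tool", "arguments": {
  "rows": "0 0 0 0;0 0 0 0;0 0 0 0;0 0 0 0"
}}

```text
time_s: 31.15
eef_pos: [0.3836, 0.2012, 0.4423]
tool_rot: [-89.6, 51.8, -18.3]
force: [0.4, -0.2, 0.2]
width: 0.743
```

```bash
python3 -c "
from ov import *
cap('wrist','w23');ov('w23',[(.5412,.2508),(.5762,.3388),(.505,.161)])
c=np.array([.5405,.2505]);ty=np.array([.375,.927]);tx=np.array([.927,-.375])
q=np.array([[*(c+a*ty+b*tx),.078] for a in(-.135,-.05,.05,.135) for b in(-.04,)])
P=pts('wrist','w23',proj('wrist','w23',q).round().astype(int));print(P)
for g,n in (((.505,.161),'white'),((.5412,.2508),'terr'),((.5762,.3388),'blue')):
    uv=proj('wrist','w23',np.array([[g[0]-.02,g[1]+.0,z] for z in (.09,.12)])); 
    a=uv.mean(0); print(n); cyl('w23',(a[0]-15,a[1]-15,a[0]+15,a[1]+15),s=1.,zr=(.085,.133))
"
```

```text
[[0.4524 0.1403 0.0781]
 [0.4849 0.2187 0.0767]
 [0.5233 0.312  0.0769]
 [0.5555 0.3917 0.0766]]
white
w23 cyl [0.452  0.1626] rms 0.0030921521188134577 704 z 0.08508974127625568 0.13299572032757523
terr
w23 cyl [0.4878 0.2466] rms 0.0029273014797349815 770 z 0.0851084131048111 0.13289245115348208
blue
w23 cyl [0.5225 0.3315] rms 0.0032460526957540418 817 z 0.0850822676977478 0.13296694574577905
```

```bash
sed -i 's/mean(0)+\[0,-.02\],loss/mean(0)+INIT,loss/; s/^import sys/import sys\nINIT=np.array([0,-.02])/' cyl.py; python3 -c "
import cyl as C
from h import *
C.INIT=np.array([.02,0])
for g,n in (((.505,.161),'white'),((.5412,.2508),'terr'),((.5762,.3388),'blue')):
    a=proj('wrist','w23',np.array([[g[0]-.02,g[1],z] for z in (.09,.12)])).mean(0)
    for zr in ((.085,.105),(.11,.133)): print(n,zr); C.cyl('w23',(a[0]-15,a[1]-15,a[0]+15,a[1]+15),s=1.,zr=zr)
"
```

```text
white (0.085, 0.105)
w23 cyl [0.5054 0.1612] rms 0.00035717055727855395 264 z 0.08508974127625568 0.10493649843045033
white (0.11, 0.133)
w23 cyl [0.5056 0.1611] rms 0.0003762407379108627 372 z 0.11000808793539707 0.13299572032757523
terr (0.085, 0.105)
w23 cyl [0.5414 0.2508] rms 0.00045750971525010685 302 z 0.0851084131048111 0.1049518622851095
terr (0.11, 0.133)
w23 cyl [0.5413 0.2509] rms 0.0004281320055182485 386 z 0.11006615541841153 0.13289245115348208
blue (0.085, 0.105)
w23 cyl [0.576  0.3387] rms 0.0005626732519507919 311 z 0.0850822676977478 0.10496913090246313
blue (0.11, 0.133)
w23 cyl [0.5759 0.3389] rms 0.0005996326829386448 417 z 0.11011551512828133 0.13296694574577905
```

All three pots measure upright and within 1 mm of their marks, and the hand is clear. I'm handing it in.

```bash
python3 -c "
from bench import manip
print(manip.sign_off())"
```

```text
the job is handed in; nothing more can be done
None
```

All three cacti are in the tray. The terracotta pot went on the middle mark first, then the blue pot on the left (+y) mark and the white pot on the right (−y) mark. The job was handed in after about 31 s of the 72 s allowed.

The moves only allow shifts and turns about the vertical. I got the roughly 38° lean by driving the arm against its reach and joint limits, high above the table. The pose it ended in was kept for the rest of the job.

**Last checks, from the wrist camera before hand-in:**
- **Placing:** every pot's axis is within 1 mm of the mark position I measured, and each is upright.
- **Tray:** its floor heights agree within 1.5 mm from end to end, and the marks did not move between placings.
- **Surroundings:** the viola, the other bystanders and the red and pink look-alikes are still in place by eye in the side and top pictures, and the gripper was clear of everything.

**What was less than ideal:**
- **White pot:** it was pressed down with about 9 N for a moment before release. The blue and terracotta pots saw about 4 to 6 N.
- **Camera differences:** the top and side cameras disagreed by about 4 mm on the marks, so I relied on the wrist camera for placing.

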